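Clip an angle bracket into the tacking jig

TASK

Set up the tacking jig: open the lid of the grey clip chest all the way back until it rests on its stop, and lower the steel angle bracket over the jig's two pins until it lies flush, its upright flange next to the jig's four tabs. After that take every spring clip off the rail in the chest (there are three or four) and let each one close over the flange and a tab together, one clip to a tab, gripping both and upright, with at least one clip on either side of the jig's middle; then shut the chest's lid again, without knocking the other things on the bench about.

Things in the scene. Friction and masses are not known exactly. Their poses are not given: they have to be found in the camera images.
- jig: Fixed steel jig. Base 100 (x) x 250 (y) x 15 mm, origin: centre of its underside. Two pins 10 mm thick, 20 mm high, tips tapered, on the base at x -5, y -80 and +80 mm. Four upright tabs, 30 mm wide (y), 5 mm thick (x 27 to 32 mm), at y -104, -46, 46, 104 mm, tops 75 mm above the underside; a 62 mm gap in the middle. Behind each tab's foot a block to x 46, z 33 mm.
- seat (a point): Centre of the place on the jig's base where the bracket's origin must come to rest; axes as the jig's. 15 mm above the jig's underside.
- tab1 (a point): Point above the place for a clip at tab 1 (y = -104 mm on the jig): at the level of the tab's top (the seated flange's top is level with it), midway between the flange's and the tab's outer faces. Axes as the jig's: x is across the tab.
- tab2 (a point): Point above the place for a clip at tab 2 (y = -46 mm on the jig): at the level of the tab's top (the seated flange's top is level with it), midway between the flange's and the tab's outer faces. Axes as the jig's: x is across the tab.
- tab3 (a point): Point above the place for a clip at tab 3 (y = 46 mm on the jig): at the level of the tab's top (the seated flange's top is level with it), midway between the flange's and the tab's outer faces. Axes as the jig's: x is across the tab.
- tab4 (a point): Point above the place for a clip at tab 4 (y = 104 mm on the jig): at the level of the tab's top (the seated flange's top is level with it), midway between the flange's and the tab's outer faces. Axes as the jig's: x is across the tab.
- angle: Loose steel angle bracket, 0.4 kg, lying on its base. Base plate 60 (x) x 240 (y) x 5 mm, origin: centre of its underside; two 13 mm holes at x 0, y -80 and +80 mm. Upright flange along its +x edge, full length, 5 mm thick (x 25 to 30 mm), top 60 mm above the underside. Seated, its axes agree with the jig's and the flange stands 2 mm from the tabs.
- chest: Fixed grey sheet-steel clip chest, 150 (x) x 262 (y) x 110 mm, origin: centre of its underside. Front wall (-x) 40 mm high, side and back walls 108 mm, all 4 mm thick. Inside, the clips' rail: an upright strip 11 mm thick, 220 mm long along y, at x -20 mm, its top 36 mm above the underside.
- lid (a joint): Angle of the chest's flat lid, rad: 0 shut, 1.85 open and leaning back on its stop. It falls shut if let go before the vertical, and falls back slowly onto its stop beyond it.
- lid_hinge (a point): Middle of the lid's hinge line, which runs along the chest's y, at x = 70, z = 110 mm on the chest; the axes are the chest's.
- lid_bar (a point): Middle of the lid's handle: a round bar 12 mm thick and 110 mm long along y, standing 50 mm out from the lid's front edge (195 mm from the hinge). Moves with the lid.
- clip1: Spring clip, 24 mm wide (y), 0.1 kg, upright astride the rail. Origin: midway between the jaw tips (28 mm below the rail's top); z up; jaws and handles move along x. Two black handle plates, 50 to 88 mm up, 58 mm over their outsides at the top while the jaws hold 11 mm. Squeezed along x to 40 mm (about 19 N, end stop, plates parallel) they open the jaws to 28 mm. Pivot 45 mm up. None: absent.
- clip2: Spring clip, 24 mm wide (y), 0.1 kg, upright astride the rail. Origin: midway between the jaw tips (28 mm below the rail's top); z up; jaws and handles move along x. Two black handle plates, 50 to 88 mm up, 58 mm over their outsides at the top while the jaws hold 11 mm. Squeezed along x to 40 mm (about 19 N, end stop, plates parallel) they open the jaws to 28 mm. Pivot 45 mm up. None: absent.
- clip3: Spring clip, 24 mm wide (y), 0.1 kg, upright astride the rail. Origin: midway between the jaw tips (28 mm below the rail's top); z up; jaws and handles move along x. Two black handle plates, 50 to 88 mm up, 58 mm over their outsides at the top while the jaws hold 11 mm. Squeezed along x to 40 mm (about 19 N, end stop, plates parallel) they open the jaws to 28 mm. Pivot 45 mm up. None: absent.
- clip4: Spring clip, 24 mm wide (y), 0.1 kg, upright astride the rail. Origin: midway between the jaw tips (28 mm below the rail's top); z up; jaws and handles move along x. Two black handle plates, 50 to 88 mm up, 58 mm over their outsides at the top while the jaws hold 11 mm. Squeezed along x to 40 mm (about 19 N, end stop, plates parallel) they open the jaws to 28 mm. Pivot 45 mm up. None: absent.
- mug: Bystander: a blue mug. Not part of the job.
- square: Bystander: a red magnetic welding square. Not part of the job.
Mind the look-alikes: they are no part of the job. Leave any red look-alike of the angle alone.

How it is judged:
By the outcome, as a careful person would: the job done as asked, in the order asked, and still so for the second after the job is handed in, with the robot touching nothing.
Of clip1, clip2, clip3, clip4 only 3 to 4 are there at a start; the rules pass over those that are not, and their reading is None.
At some moment in a run one of angle may be knocked a few centimetres aside while the robot is not near it.
Once in a run the grip may slacken for a moment while it holds something.
It also fails if it takes over 210 s, if anything falls off the work surface, if the arm or the gripper's body presses on something with over 40 N, if the wrist force passes 120 N, or if a joint passes its speed limit or range.

ROBOT

A 6-joint arm with a two-finger parallel gripper is mounted at the origin on the work surface. World frame = base frame: x ahead of the robot, y to its left, z up, the work surface at z = 0. Lengths are in mm, angles in rad, forces in N, time in s.
With the tool pointing down it reaches from about 350 to 875 mm from the base axis. Payload 4.2 kg.
Tool frame: the origin (TCP) lies midway between the tips of the shut fingers; the grasp point (between the pads) lies 19 mm behind it; z points along the fingers, y is the direction in which the jaws open and shut (so a half turn about z gives the same grasp; the last joint's range is limited). The gripper opens to 85 mm and grips with 20 to 120 N. Pads are 22 mm wide; open, the fingers measure 114 mm over their backs; the gripper's body (76 mm by 85 mm) begins 54 mm behind the grasp point. The pads swing forward as they close: fully open they stand 13 mm farther back than shut.
Start: joints at [1.368, 0.385, 0.008, 0, -1.194, -0.259], TCP at [278.441, 559.526, 231.312] pointing down, gripper open.
Joint ranges: [-3.14, 3.14], [-1.21, 2.06], [-1.07, 1.41], [-3.16, 2.05], [-2.99, -0.16], [-3.1, 3.1]. Speed limits (rad/s): [2.79, 2.79, 3.14, 3.14, 3.14, 3.14].

INTERFACE

Orientations are given as a unit quaternion [x, y, z, w].
In Python, from bench import arm gives the robot as it stands.
- The arm moves only by the tool send_rows, never from a script. Its arguments are lists of equal length, an entry for each row: "translation": the shift along the tool's x, y, z in mm, a list of three; "dr": the turn, a rotation vector about the tool's x, y, z in degrees, a list of three; "grip": the finger opening in mm, from 0 to 85.4. In form: {"translation": [[dx, dy, dz], ...], "dr": [[ax, ay, az], ...], "grip": [grip, ...]}. A call has exactly 5 rows; each row shifts and turns the commanded pose from where the row before left it, along the tool's axes as they then stand; what a row does not reach is not made up. A row lasts 1/8 s, in which the tool goes at most 62.5 mm and 10.7 degrees, less where a joint would pass 70% of its speed; a pose out of reach is approached as far as the arm can. A call with a gripper value outside its range is refused whole. The fingers move at their own pace and stop on an object; the grip force is fixed at half the most. Time passes only in rows, so rows that do not move let the fingers close, or fill a call up. It gives the time, the measured TCP pose, the force and the opening at its end, in the units of the state.
- arm.read_state(): the state, without advancing time (a new reading comes with each control period).
- arm.get_image(name): name is "scene" or "top"; returns the picture (384x512x3 uint8, red, green, blue); there is no depth.
- arm.camera_info(name): a dict with "fx", "fy", "cx", "cy" (pixels), "D" ([k1, k2, p1, p2, k3] as OpenCV has them; the pictures are not rectified), "cam_to_world" (4x4, takes a point from camera to world coordinates). Camera axes: x right, y down, z forward; pixel columns grow to the right and rows downward; lengths in mm; the calibration is good to about 2 mm. A picture is of the moment at which its call begins. camera_info takes no time and is no camera call.
- arm.job_done(): hands the job in, once; it reports no verdict.
Trained networks look in the newest picture that a camera, given by its name, has taken for a name from the list of things; names that differ only in an ending like _2 or _b are one class to them, and where a whole thing is asked for, a point or a joint stands for the part that bears it (a point fixed in the world has none). Each returns a list of dicts, best first, with "confidence" (0 to 1); they miss things now and then, are a little off and sometimes report something else, mostly with a low value. They report only what shows in the picture. A call takes as long as a camera call. They do not tell look-alikes from the thing itself.
- arm.search_frame(thing, camera): "xyz" ([x, y, z] in mm, in world coordinates, good to about 4 mm: the middle of the surface that is visible of it).
- arm.place_of(thing, camera): "xyz" ([x, y, z] in mm, in world coordinates, good to about 4 mm: a listed point, or the origin of a listed thing).
The state is a dict: "clock": time; "joints": joint angles; "joint_vel": joint speeds; "joint_efforts": joint torques, N m; "position": TCP position; "ee_rot": TCP orientation; "contact_force": force on the tool from outside, world axes, zero at the start; "wrist_torque": the same for the moment, N m; "gripper_width": finger opening in mm.
Only numpy, scipy, OpenCV 4.12 (cv2) and the standard library are available. Lean on these libraries where they do the work, as an engineer would, in place of code of your own. Each camera call takes 0.05 s, during which the arm holds its last target.

## Working session

There is one attempt and no reset: what is moved stays moved. The work goes in short steps, Python scripts to look and compute and a tool call to move; the robot and the scene stay as the last step left them, time stands still between calls to the robot, and variables do not carry over. Pictures are saved under pics/ and viewed, and the job is handed in when it is done.

Besides the shell and the picture viewer there is one more tool, called after "Call:" as name(argument=value, ...) on one line, values as JSON. send_rows: Moves the arm, as the interface text tells. Its arguments: {"type":"object","properties":{"translation":{"type":"array"},"dr":{"type":"array"},"grip":{"type":"array"}},"required":["translation","dr","grip"]}

```bash
ls; mkdir -p pics; python3 - <<'E'
from bench import arm
import cv2
print(arm.read_state())
for n in ("scene","top"):
    im=arm.get_image(n); cv2.imwrite(f"pics/a_{n}.png",im[:,:,::-1])
    print(n,arm.camera_info(n))
    for t in ("jig","seat","tab1","tab2","tab3","tab4","angle","chest","lid","lid_hinge","lid_bar","clip1","mug","square"):
        try: r=arm.place_of(t,n)
        except Exception as e: r=e
        print(n,t,[( [round(v) for v in d["xyz"]],round(d["confidence"],2)) for d in r] if isinstance(r,list) else r)
print(arm.read_state()["clock"])
E
```

```text
pics
{'clock': 0.0, 'joints': array([ 1.36757989e+00,  3.85544411e-01,  6.61421429e-03, -5.12190920e-04,
       -1.19398324e+00, -2.58614791e-01]), 'joint_vel': array([-0.00089823,  0.00011997,  0.00104185,  0.00159933, -0.00100096,
        0.00136887]), 'joint_efforts': array([-1.12537145e-04, -3.92281222e+01,  1.88393158e+01,  4.18596447e+00,
       -4.76145142e-03,  1.01477930e-06]), 'position': array([278.20300266, 559.01167525, 230.22240657]), 'ee_rot': array([ 9.73435045e-01, -2.28960772e-01, -2.08619737e-04,  1.06474252e-03]), 'contact_force': array([-0.38747278,  0.1170821 , -1.10758965]), 'wrist_torque': array([0.03180275, 0.01791314, 0.01252382]), 'gripper_width': 85.38811679956292}
scene {'fx': 373.1642348594547, 'fy': 373.1642348594547, 'cx': 252.98204216090875, 'cy': 191.79297508658863, 'D': array([-0.07185266,  0.        ,  0.        ,  0.        ,  0.        ]), 'cam_to_world': array([[ 6.57691284e-01,  6.37830460e-01, -4.00767364e-01,
         9.48569594e+02],
       [ 7.53279601e-01, -5.54431901e-01,  3.53800947e-01,
        -4.96997628e+02],
       [ 3.46680963e-03,
[... 1721 characters left out ...]
([557, 212, 73], 0.73), ([547, 298, 73], 0.65), ([538, 355, 79], 0.64)]
top tab3 [([566, 152, 69], 0.91), ([557, 212, 73], 0.73), ([547, 298, 73], 0.65), ([538, 355, 79], 0.64)]
top tab4 [([566, 152, 69], 0.91), ([557, 212, 73], 0.73), ([547, 298, 73], 0.65), ([538, 355, 79], 0.64)]
top angle [([522, -15, -2], 0.95), ([190, -285, -4], 0.57), ([539, 359, 76], 0.5)]
top chest [([509, -278, -1], 0.74)]
top lid it knows: angle, chest, clip, jig, lid_bar, lid_hinge, mug, seat, square, tab
top lid_hinge [([580, -290, 110], 0.84), ([558, 207, 74], 0.31)]
top lid_bar [([389, -264, 113], 0.74)]
top clip1 [([556, 208, 75], 0.66)]
top mug [([388, 480, -1], 0.65)]
top square [([437, -543, 4], 0.81)]
1.4
```

View pics/a_scene.png

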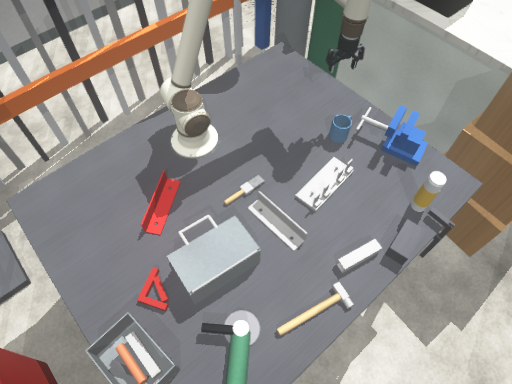

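View pics/a_top.png

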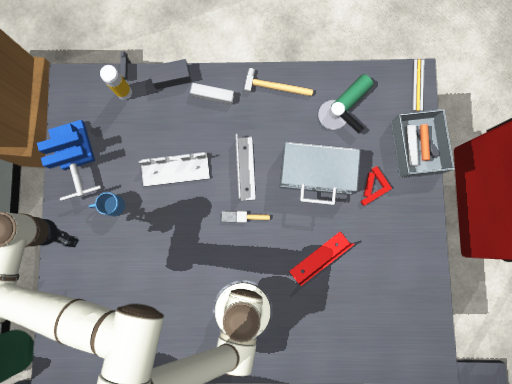

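```bash
cat > h.py <<'E'
import numpy as np,cv2
from bench import arm
from scipy.spatial.transform import Rotation as R
def K(c): return np.array([[c["fx"],0,c["cx"]],[0,c["fy"],c["cy"]],[0,0,1.]])
def bp(cam,uv,z):
    c=arm.camera_info(cam); uv=np.array(uv,float).reshape(-1,1,2)
    p=cv2.undistortPoints(uv,K(c),np.array(c["D"]))[:,0]
    T=c["cam_to_world"]; d=np.c_[p,np.ones(len(p))]@T[:3,:3].T; o=T[:3,3]
    s=(np.asarray(z)-o[2])/d[:,2]; return o+d*s[:,None]
def pj(cam,P):
    c=arm.camera_info(cam); T=np.linalg.inv(c["cam_to_world"])
    q,_=cv2.projectPoints(np.array(P,float).reshape(-1,1,3),cv2.Rodrigues(T[:3,:3])[0],T[:3,3],K(c),np.array(c["D"]))
    return q[:,0]
def crop(im,x0,y0,x1,y1,s,name):
    o=cv2.resize(im[y0:y1,x0:x1,::-1],None,fx=s,fy=s,interpolation=cv2.INTER_CUBIC); cv2.imwrite("pics/"+name,o)
def tw(x,y,yaw,pts):
    c,s=np.cos(yaw),np.sin(yaw); pts=np.array(pts,float)
    return np.c_[x+c*pts[:,0]-s*pts[:,1],y+s*pts[:,0]+c*pts[:,1],pts[:,2]]
E
python3 - <<'E'
import cv2
from h import crop
t=cv2.imread("pics/a_top.png")[:,:,::-1]; s=cv2.imread("pics/a_scene.png")[:,:,::-1]
crop(t,130,120,265,220,5.9,"b_top1.png")
crop(t,230,120,370,220,5.7,"b_top2.png")
crop(s,235,140,365,255,5.2,"b_s1.png")
crop(s,140,160,310,290,4.6,"b_s2.png")
E
```

```text
(no output)
```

View pics/b_top1.png

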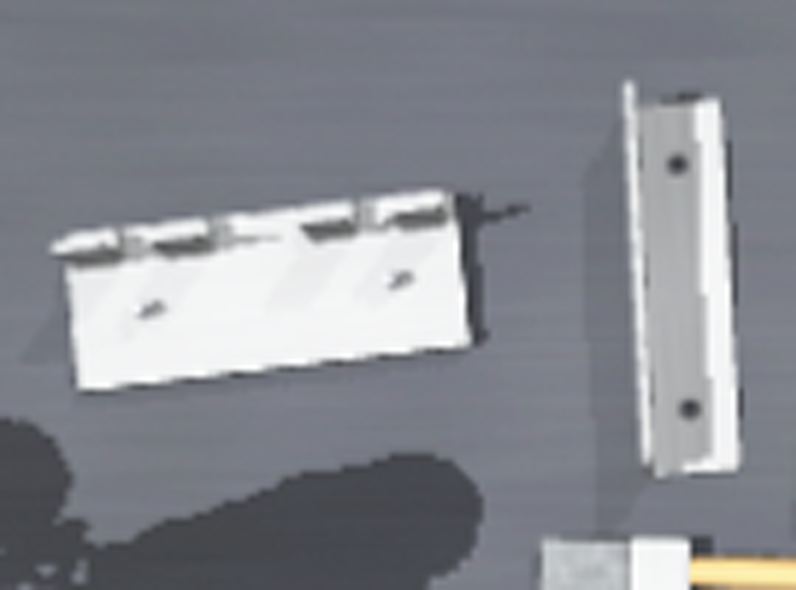

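View pics/b_top2.png

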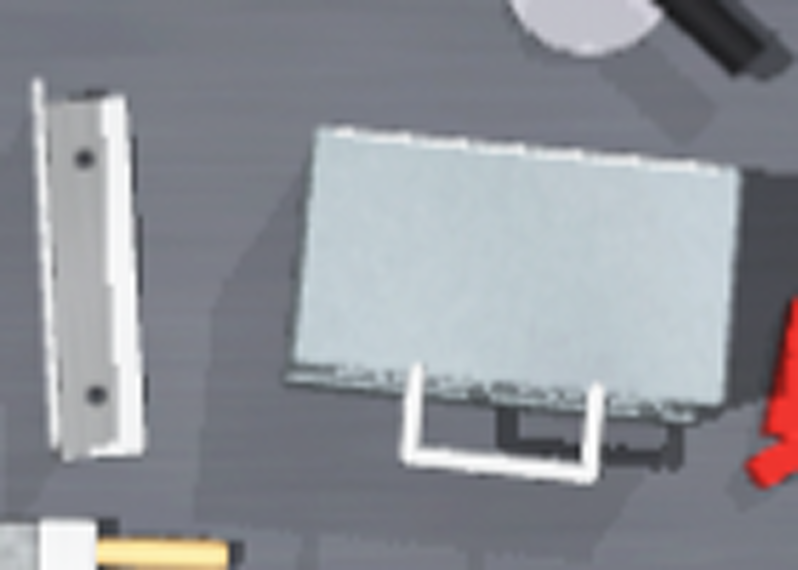

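View pics/b_s1.png

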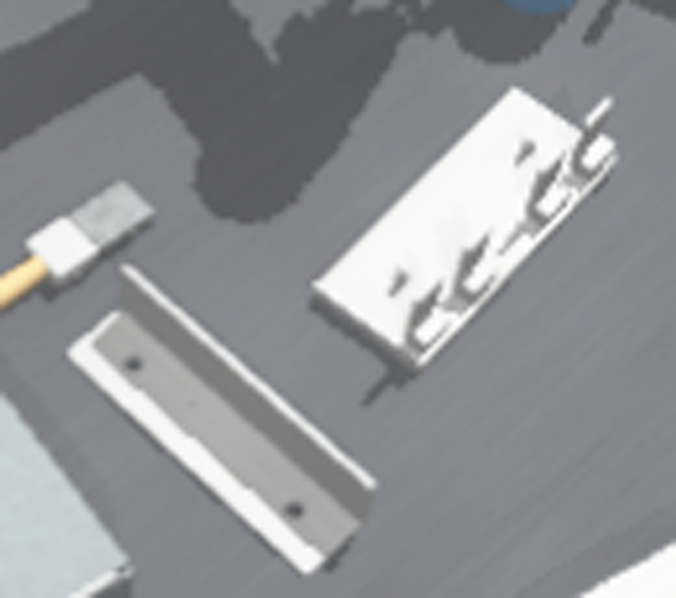

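View pics/b_s2.png

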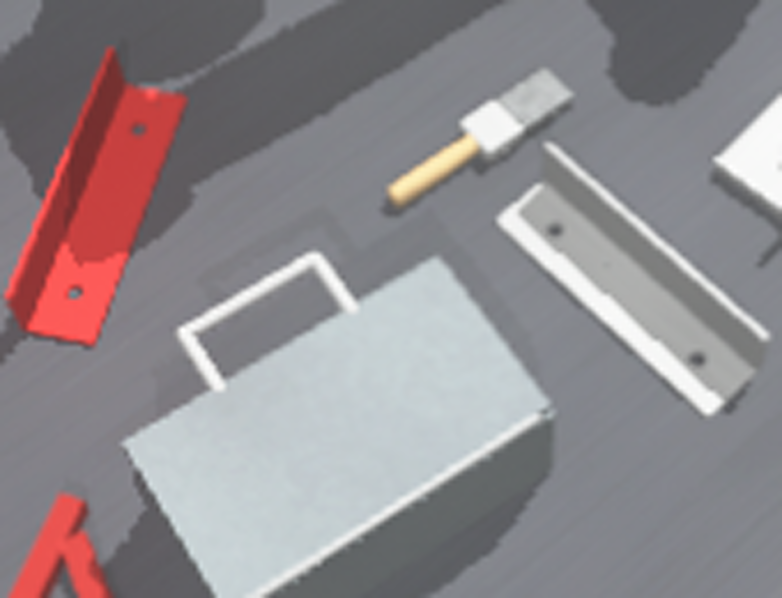

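```bash
cat > fit.py <<'E'
from h import *
from scipy.optimize import least_squares
def fit(feats,x0,free=3):
    # feats: (cam,u,v,[x,y,z])
    def res(p):
        r=[]
        for cam,u,v,P in feats:
            q=pj(cam,tw(p[0],p[1],p[2],[P]))[0]; r+=[q[0]-u,q[1]-v]
        return r
    s=least_squares(res,x0,loss="soft_l1")
    print(np.round(s.x[:2],1),"yaw",round(s.x[2],4),np.degrees(s.x[2]).round(2)); print(np.round(np.reshape(res(s.x),(-1,2)),1).tolist()); return s.x
def c(x0,y0,s): return lambda cx,cy:((cx+.5)/s-.5+x0,(cy+.5)/s-.5+y0)
E
python3 - <<'E'
from fit import *
a=c(130,120,5.9); b=c(230,120,5.7); d=c(235,140,5.2); e=c(140,160,4.6)
J=[("top",*a(77,390),[-50,125,15]),("top",*a(471,346),[-50,-125,15]),("scene",*d(515,88),[-50,125,15]),("scene",*d(312,286),[-50,-125,15])]
print("jig");fit(J,[520,250,.12])
A=[("top",*a(629,83),[27.5,-120,60]),("top",*a(645,465),[27.5,120,60]),("top",*a(678,163),[0,-80,5]),("top",*a(690,408),[0,80,5]),("top",*a(719,98),[-30,-120,5]),("top",*a(741,470),[-30,120,5]),
("scene",*d(123,266),[27.5,120,60]),("scene",*d(375,485),[27.5,-120,60]),("scene",*d(133,363),[0,80,5]),("scene",*d(294,511),[0,-80,5]),("scene",*d(70,350),[-30,120,5]),("scene",*d(310,572),[-30,-120,5])]
print("angle");fit(A,[523,-16,1.5])
C=[("top",*b(408,460),[-125,55,110]),("top",*b(590,478),[-125,-55,110]),("top",*b(318,127),[74,131,112]),("top",*b(740,166),[74,-131,112]),
("scene",*e(188,331),[-125,-55,110]),("scene",*e(316,256),[-125,55,110])]
print("chest");fit(C,[510,-280,-.1])
for z in (105,110,120): print(bp("top",[b(408,460),b(590,478)],z).round(),bp("scene",[e(316,256),e(188,331)],z).round())
E
```

```text
jig
[524.5 252.5] yaw 0.103 5.9
[[0.5, -0.3], [-0.2, -0.1], [-0.2, -0.1], [0.1, -0.4]]
angle
[526.9 -13.1] yaw 1.6145 92.5
[[-0.2, 0.1], [0.3, -0.4], [-0.3, 0.2], [-0.2, 0.0], [0.0, 0.6], [-0.3, -0.4], [0.2, -0.1], [-0.0, 0.3], [0.2, -0.1], [0.2, -0.5], [-0.8, 0.5], [-0.4, 0.5]]
chest
[ 509.9 -278.3] yaw -0.1192 -6.83
[[-0.2, -0.6], [-0.6, -0.3], [-0.3, 0.2], [-0.3, 1.0], [-0.9, 0.5], [-0.2, 0.5]]
[[ 391. -210.  105.]
 [ 379. -321.  105.]] [[ 389. -206.  105.]
 [ 377. -314.  105.]]
[[ 390. -209.  110.]
 [ 378. -320.  110.]] [[ 391. -207.  110.]
 [ 380. -315.  110.]]
[[ 389. -208.  120.]
 [ 377. -318.  120.]] [[ 396. -210.  120.]
 [ 385. -316.  120.]]
```

```bash
cat > plan.py <<'E'
from h import *
import json
def Rd(psi,tilt=0):
    p=np.radians(psi); x=np.array([np.cos(p),np.sin(p),0]); y=np.array([np.sin(p),-np.cos(p),0]); return np.c_[x,y,[0,0,-1.]]
def plan(wps,start=None,step=60,ang=10,rnd=1.0):
    """wps: list of (x,y,z,psi or R[,nrows]); prints rows"""
    if start is None:
        s=arm.read_state(); p=np.array(s["position"]); r=R.from_quat(s["ee_rot"]).as_matrix()
    else: p,r=start
    rows=[]
    for w in wps:
        tp=np.array(w[:3],float); tr=Rd(w[3]) if np.isscalar(w[3]) else w[3]
        rv=R.from_matrix(r.T@tr).as_rotvec(degrees=True)
        n=max(1,int(np.ceil(np.linalg.norm(tp-p)/step-1e-6)),int(np.ceil(np.linalg.norm(rv)/ang-1e-6)))
        if len(w)>4: n=max(n,w[4])
        p0=p.copy()
        for i in range(n):
            g=p0+(tp-p0)*(i+1)/n
            t=np.round(r.T@(g-p)/rnd)*rnd
            rv=R.from_matrix(r.T@tr).as_rotvec(degrees=True)/(n-i)
            rv=np.round(rv*2)/2
            rows.append((t,rv)); p=p+r@t; r=r@R.from_rotvec(rv,degrees=True).as_matrix()
    for i in range(0,len(rows),5):
        k=rows[i:i+5]
        print(len(k),"T",[[float(v)+0 for v in a[0]] for a in k]," D",[[float(v)+0 for v in a[1]] for a in k])
    print("end",p.round(1),"psi",np.degrees(np.arctan2(r[1,0],r[0,0])).round(1))
E
python3 - <<'E'
from plan import *
plan([(440,250,240,-60),(440,-100,240,-97),(386,-263,160,-97)])
E
```

```text
5 T [[47.0, 34.0, -1.0], [50.0, 30.0, -2.0], [53.0, 24.0, -1.0], [55.0, 20.0, -2.0], [56.0, 14.0, -1.0]]  D [[0.0, 0.0, 5.5], [0.0, 0.0, 5.5], [0.0, 0.0, 5.5], [0.0, 0.0, 5.5], [0.0, 0.0, 6.0]]
5 T [[58.0, 8.0, -2.0], [50.0, 29.0, 0.0], [54.0, 24.0, 0.0], [55.0, 18.0, 0.0], [57.0, 12.0, 0.0]]  D [[0.0, 0.0, 5.5], [0.0, 0.0, 6.0], [0.0, 0.0, 6.0], [0.0, 0.0, 6.5], [0.0, 0.0, 6.0]]
5 T [[58.0, 5.0, 0.0], [59.0, -1.0, 0.0], [42.0, 8.0, 20.0], [42.0, 9.0, 20.0], [42.0, 8.0, 20.0]]  D [[0.0, 0.0, 6.5], [0.0, 0.0, 6.0], [0.0, 0.0, 0.0], [0.0, 0.0, 0.0], [0.0, 0.0, 0.0]]
1 T [[42.0, 9.0, 20.0]]  D [[0.0, 0.0, 0.0]]
end [ 386.  -263.1  160.3] psi -97.0
```

Call:
send_rows(translation=[[47, 34, -1], [50, 30, -2], [53, 24, -1], [55, 20, -2], [56, 14, -1]], dr=[[0, 0, 5.5], [0, 0, 5.5], [0, 0, 5.5], [0, 0, 5.5], [0, 0, 6]], grip=[40, 40, 40, 40, 40])

```text
clock: 2.02
position: [413.3, 300.0, 238.8]
ee_rot: [0.889, -0.459, 0.0, -0.0]
contact_force: [0.4, 0.1, 0.9]
gripper_width: 39.9
```

Call:
send_rows(translation=[[58, 8, -2], [50, 29, 0], [54, 24, 0], [55, 18, 0], [57, 12, 0]], dr=[[0, 0, 5.5], [0, 0, 6], [0, 0, 6], [0, 0, 6.5], [0, 0, 6]], grip=[40, 40, 40, 40, 40])

```text
clock: 2.65
position: [439.3, 15.0, 240.8]
ee_rot: [0.739, -0.673, 0.0, -0.001]
contact_force: [1.7, -0.2, -0.1]
gripper_width: 40.0
```

Call:
send_rows(translation=[[58, 5, 0], [59, -1, 0], [42, 8, 20], [42, 9, 20], [42, 8, 20]], dr=[[0, 0, 6.5], [0, 0, 6], [0, 0, 0], [0, 0, 0], [0, 0, 0]], grip=[40, 40, 40, 40, 40])

```text
clock: 3.28
position: [399.5, -223.9, 180.1]
ee_rot: [-0.663, 0.749, -0.0, 0.0]
contact_force: [0.4, -0.2, -0.0]
gripper_width: 39.7
```

```bash
python3 - <<'E'
from plan import *
plan([(386,-263.3,130,-97),(386,-263.3,93,-97)],rnd=.5)
E
```

```text
3 T [[20.5, 4.5, 25.0], [20.5, 4.0, 25.0], [-0.5, 0.5, 37.0]]  D [[0.0, 0.0, 0.0], [0.0, 0.0, 0.0], [0.0, 0.0, 0.0]]
end [ 385.8 -263.    93.1] psi -97.0
```

Call:
send_rows(translation=[[20.5, 4.5, 25], [20.5, 4, 25], [0, 0, 19], [0, 0, 18], [0, 0, 0]], dr=[[0, 0, 0], [0, 0, 0], [0, 0, 0], [0, 0, 0], [0, 0, 0]], grip=[40, 40, 40, 40, 40])

```text
clock: 3.9
position: [385.7, -262.0, 92.4]
ee_rot: [-0.663, 0.749, 0.001, -0.001]
contact_force: [0.0, -0.6, 0.4]
gripper_width: 40.3
```

Call:
send_rows(translation=[[0, 0, 0], [0, 0, 0], [0, 0, 0], [0, 0, 0], [0, 0, 0]], dr=[[0, 0, 0], [0, 0, 0], [0, 0, 0], [0, 0, 0], [0, 0, 0]], grip=[20, 8, 8, 8, 8])

```text
clock: 4.53
position: [386.8, -262.3, 94.3]
ee_rot: [-0.663, 0.749, -0.0, 0.0]
contact_force: [-1.4, 1.5, 6.1]
gripper_width: 10.0
```

```bash
python3 - <<'E'
from plan import *
s=arm.read_state(); print(s["position"],s["contact_force"],s["gripper_width"])
crop(arm.get_image("top"),250,130,370,220,6,"c1.png")
E
```

```text
[ 386.77310699 -262.26187091   94.32890097] [-1.35182132  1.51825837  6.12846673] 9.992112942981986
```

View pics/c1.png

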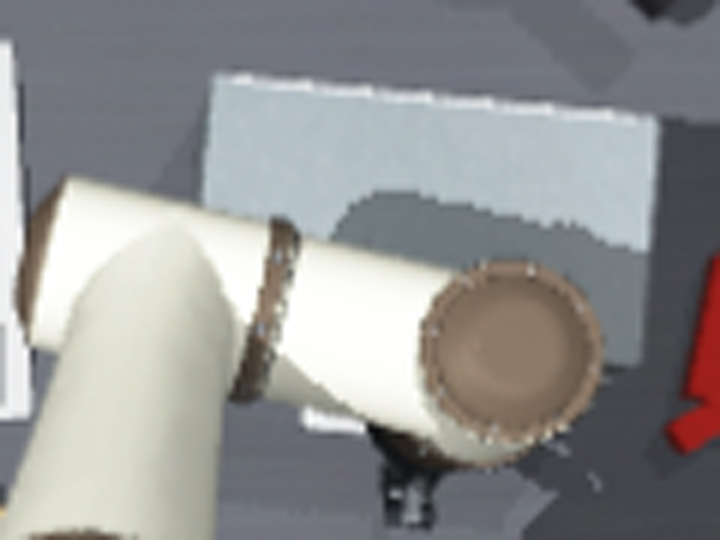

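```bash
python3 - <<'E'
import numpy as np
th=np.r_[0,.05,.1,.15,.2,.25,np.linspace(.25,1.8,21)[1:]]
d=np.c_[-195*np.diff(1-np.cos(th)),-195*np.diff(np.sin(th))]
for i in range(0,len(d),5): print(th[i+5].round(2),[[0,float(a.round(1)),float(b.round(1))] for a,b in d[i:i+5]])
E
```

```text
0.25 [[0, -0.2, -9.7], [0, -0.7, -9.7], [0, -1.2, -9.7], [0, -1.7, -9.6], [0, -2.2, -9.5]]
0.64 [[0, -4.3, -14.5], [0, -5.4, -14.1], [0, -6.5, -13.6], [0, -7.5, -13.1], [0, -8.5, -12.5]]
1.02 [[0, -9.5, -11.8], [0, -10.3, -11.0], [0, -11.2, -10.2], [0, -11.9, -9.3], [0, -12.6, -8.3]]
1.41 [[0, -13.2, -7.3], [0, -13.7, -6.3], [0, -14.2, -5.2], [0, -14.5, -4.1], [0, -14.8, -3.0]]
1.8 [[0, -15.0, -1.8], [0, -15.1, -0.6], [0, -15.1, 0.5], [0, -15.0, 1.7], [0, -14.8, 2.9]]
```

Call:
send_rows(translation=[[0, -0.5, -9.5], [0, -0.5, -9.5], [0, -1.2, -9.7], [0, -1.7, -9.6], [0, -2, -9.5]], dr=[[0, 0, 0], [0, 0, 0], [0, 0, 0], [0, 0, 0], [0, 0, 0]], grip=[8, 8, 8, 8, 8])

```text
clock: 5.2
position: [392.4, -262.8, 141.7]
ee_rot: [-0.663, 0.749, 0.0, -0.0]
contact_force: [1.2, -3.2, -4.6]
gripper_width: 9.7
```

Call:
send_rows(translation=[[0, -4.3, -14.5], [0, -5.4, -14.1], [0, -6.5, -13.6], [0, -7.5, -13.1], [0, -8.5, -12.5]], dr=[[0, 0, 0], [0, 0, 0], [0, 0, 0], [0, 0, 0], [0, 0, 0]], grip=[8, 8, 8, 8, 8])

```text
clock: 5.82
position: [422.2, -266.3, 209.2]
ee_rot: [-0.663, 0.749, 0.003, -0.002]
contact_force: [-5.7, 0.3, 0.8]
gripper_width: 9.7
```

Call:
send_rows(translation=[[0, -9.5, -11.8], [0, -10.3, -11], [0, -11.2, -10.2], [0, -11.9, -9.3], [0, -12.6, -8.3]], dr=[[0, 0, 0], [0, 0, 0], [0, 0, 0], [0, 0, 0], [0, 0, 0]], grip=[8, 8, 8, 8, 8])

```text
clock: 6.45
position: [475.9, -272.5, 262.7]
ee_rot: [-0.663, 0.749, 0.003, -0.002]
contact_force: [-12.2, 6.1, 12.9]
gripper_width: 9.6
```

```bash
python3 - <<'E'
from plan import *
s=arm.read_state(); print(s["position"],s["contact_force"],s["gripper_width"])
crop(arm.get_image("scene"),120,120,320,290,3.5,"c2.png")
E
```

```text
[ 475.87941495 -272.52025746  262.73063934] [-12.17951862   6.10005333  12.94178651] 9.587279614920181
```

View pics/c2.png

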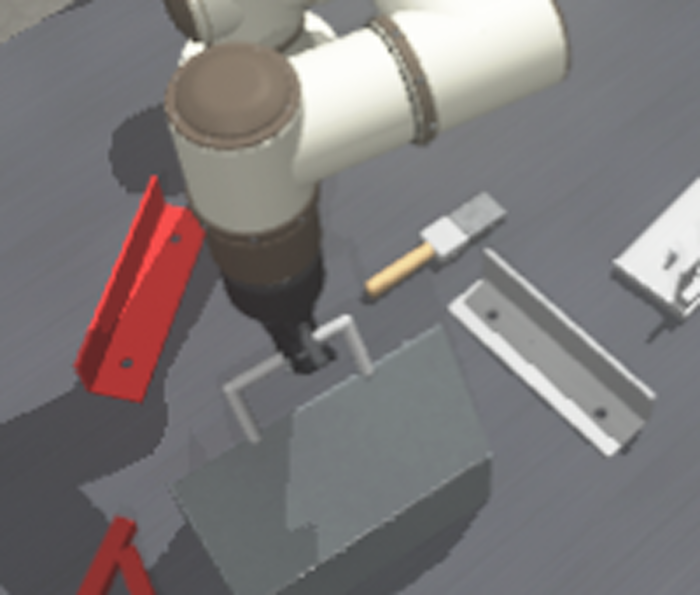

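Call:
send_rows(translation=[[0, -12.7, -8.3], [0, -13.5, -7], [0, -14.2, -5.4], [0, -14.5, -4.1], [0, -14.8, -3]], dr=[[0, 0, 0], [0, 0, 0], [0, 0, 0], [0, 0, 0], [0, 0, 0]], grip=[8, 8, 8, 8, 8])

```text
clock: 7.12
position: [549.3, -281.5, 290.8]
ee_rot: [-0.663, 0.748, -0.001, 0.001]
contact_force: [-3.5, 2.6, 7.6]
gripper_width: 9.7
```

Call:
send_rows(translation=[[0, -15, -1.8], [0, -15.1, -0.6], [0, -15.1, 0.5], [0, -15, 1.7], [0, -10, 2]], dr=[[0, 0, 0], [0, 0, 0], [0, 0, 0], [0, 0, 0], [0, 0, 0]], grip=[8, 8, 8, 8, 8])

```text
clock: 7.75
position: [619.8, -289.6, 287.2]
ee_rot: [-0.663, 0.748, -0.001, 0.001]
contact_force: [0.6, 3.6, 4.0]
gripper_width: 9.8
```

Call:
send_rows(translation=[[0, 0, 0], [0, 0, -3], [0, 0, -12], [0, 0, -25], [0, 0, -40]], dr=[[0, 0, 0], [0, 0, 0], [0, 0, 0], [0, 0, 0], [0, 0, 0]], grip=[24, 34, 34, 34, 34])

```text
clock: 8.38
position: [617.6, -290.6, 366.2]
ee_rot: [-0.663, 0.749, 0.001, -0.001]
contact_force: [0.5, -0.3, 0.7]
gripper_width: 34.2
```

```bash
python3 - <<'E'
from plan import *
s=arm.read_state(); print(s["position"],s["contact_force"],s["gripper_width"])
plan([(580,-200,360,-60),(527,-13,200,2.5)])
E
```

```text
[ 617.62227385 -290.59679635  366.16819159] [ 0.53880304 -0.32705547  0.65862719] 34.232144245114775
5 T [[-21.0, 12.0, 2.0], [-23.0, 9.0, 1.0], [-24.0, 4.0, 2.0], [-25.0, 1.0, 1.0], [-27.0, -7.0, 23.0]]  D [[0.0, 0.0, -9.0], [0.0, 0.0, -9.5], [0.0, 0.0, -9.0], [0.0, 0.0, -9.5], [0.0, 0.0, -9.0]]
5 T [[-25.0, -11.0, 23.0], [-24.0, -15.0, 23.0], [-21.0, -18.0, 23.0], [-18.0, -21.0, 23.0], [-14.0, -24.0, 23.0]]  D [[0.0, 0.0, -9.0], [0.0, 0.0, -9.0], [0.0, 0.0, -9.0], [0.0, 0.0, -9.0], [0.0, 0.0, -8.5]]
1 T [[-10.0, -26.0, 22.0]]  D [[0.0, 0.0, -9.0]]
end [527.3 -12.5 200.4] psi 2.5
```

Call:
send_rows(translation=[[-21, 12, 0], [-23, 9, 0], [-24, 4, 0], [-25, 1, 0], [-27, -7, 23]], dr=[[0, 0, -9], [0, 0, -9.5], [0, 0, -9], [0, 0, -9.5], [0, 0, -9]], grip=[40, 40, 40, 40, 40])

```text
clock: 9.0
position: [573.6, -172.9, 345.8]
ee_rot: [0.904, -0.428, 0.003, -0.001]
contact_force: [1.1, 0.2, -0.1]
gripper_width: 39.9
```

Call:
send_rows(translation=[[-25, -11, 23], [-24, -15, 23], [-21, -18, 23], [-18, -21, 23], [-14, -24, 23]], dr=[[0, 0, -9], [0, 0, -9], [0, 0, -9], [0, 0, -9], [0, 0, -8.5]], grip=[40, 40, 40, 40, 40])

```text
clock: 9.62
position: [535.2, -38.9, 228.3]
ee_rot: [0.999, -0.054, 0.001, -0.0]
contact_force: [0.3, -0.0, 0.8]
gripper_width: 39.9
```

```bash
python3 - <<'E'
from plan import *
print(arm.read_state()["position"])
t=arm.get_image("top"); s=arm.get_image("scene")
crop(t,220,100,370,220,5.2,"d_t.png"); crop(s,130,130,320,290,4.1,"d_s.png")
for n in ("top","scene"):
  for k in("clip1","lid_bar","angle"): print(n,k,[([round(v) for v in d["xyz"]],round(d["confidence"],2)) for d in arm.place_of(k,n)])
E
```

```text
[535.2051858  -38.93606183 228.26323549]
top clip1 [([488, -304, 7], 0.68), ([484, -352, 6], 0.62), ([499, -196, 11], 0.6), ([499, -249, 10], 0.39)]
top lid_bar [([639, -293, 299], 0.94)]
top angle [([190, -284, -2], 0.65), ([522, -14, -1], 0.62)]
scene clip1 [([484, -353, 6], 0.66), ([489, -304, 7], 0.58), ([500, -200, 6], 0.54)]
scene lid_bar [([638, -294, 298], 0.95)]
scene angle [([527, -17, 3], 0.7), ([188, -286, 1], 0.63)]
```

View pics/d_t.png

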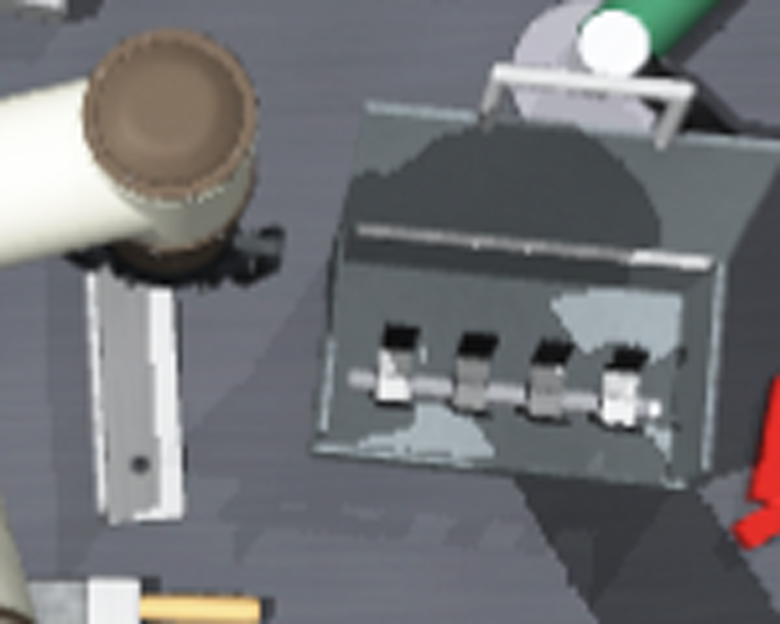

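View pics/d_s.png

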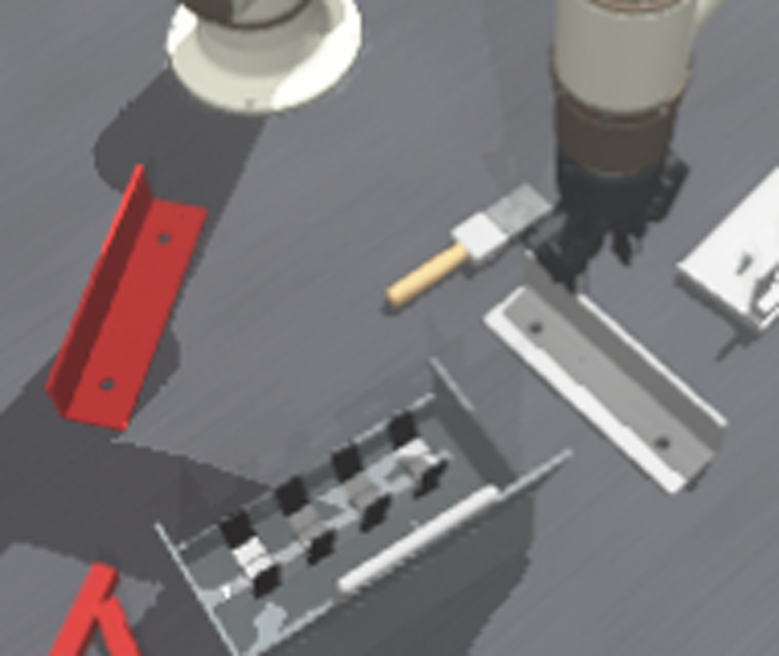

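```bash
python3 - <<'E'
from plan import *
plan([(525.7,14.4,100,2.5,3),(525.7,14.4,24,2.5,2)],rnd=.5)
E
```

```text
5 T [[-5.5, -17.5, 43.0], [-4.5, -18.0, 43.0], [-4.0, -18.0, 42.5], [0.0, 0.0, 38.0], [0.0, 0.0, 38.0]]  D [[0.0, 0.0, -3.0], [0.0, 0.0, -3.0], [0.0, 0.0, -3.0], [0.0, 0.0, 0.0], [0.0, 0.0, 0.0]]
end [525.8  14.2  24.2] psi 2.4
```

Call:
send_rows(translation=[[-5.5, -17.5, 43], [-4.5, -18, 43], [-4, -18, 42.5], [0, 0, 38], [0, 0, 38]], dr=[[0, 0, -3], [0, 0, -3], [0, 0, -3], [0, 0, 0], [0, 0, 0]], grip=[40, 40, 40, 40, 40])

```text
clock: 10.65
position: [525.5, 14.7, 22.5]
ee_rot: [1.0, 0.022, 0.001, -0.0]
contact_force: [-0.0, -0.1, -0.3]
gripper_width: 39.9
```

Call:
send_rows(translation=[[0, 0, 0], [0, 0, 0], [0, 0, 0], [0, 0, 0], [0, 0, 0]], dr=[[0, 0, 0], [0, 0, 0], [0, 0, 0], [0, 0, 0], [0, 0, 0]], grip=[20, 0, 0, 0, 0])

```text
clock: 11.28
position: [525.3, 15.0, 24.3]
ee_rot: [1.0, 0.022, 0.001, -0.0]
contact_force: [-0.7, 0.1, 4.0]
gripper_width: 4.4
```

Call:
send_rows(translation=[[0, 0, 0], [0, 0, -10], [0, 0, -30], [0, 0, -30], [0, 0, -15]], dr=[[0, 0, 0], [0, 0, 0], [0, 0, 0], [0, 0, 0], [0, 0, 0]], grip=[0, 0, 0, 0, 0])

```text
clock: 11.9
position: [524.6, 15.0, 109.4]
ee_rot: [1.0, 0.022, 0.001, -0.0]
contact_force: [-0.1, 0.3, -4.5]
gripper_width: 4.0
```

```bash
python3 - <<'E'
from plan import *
print(arm.read_state()["position"])
t=arm.get_image("top"); s=arm.get_image("scene")
crop(t,200,100,320,220,5,"e_t.png"); crop(s,220,120,360,260,4.2,"e_s.png")
E
```

```text
[524.60404003  15.03748369 109.35645654]
```

View pics/e_t.png

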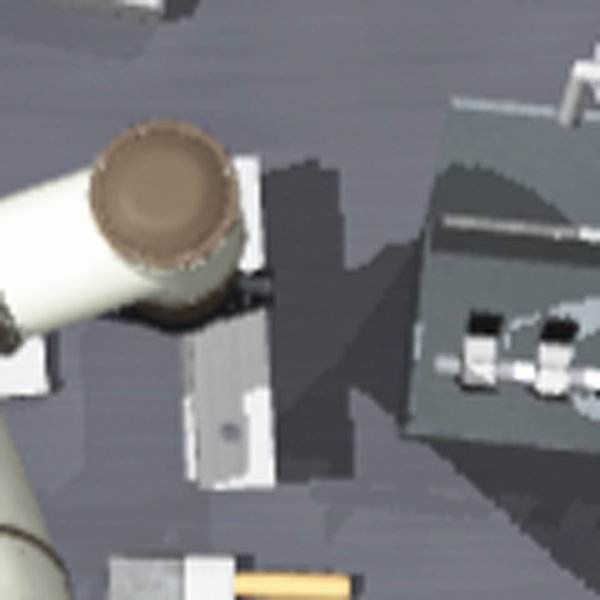

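View pics/e_s.png

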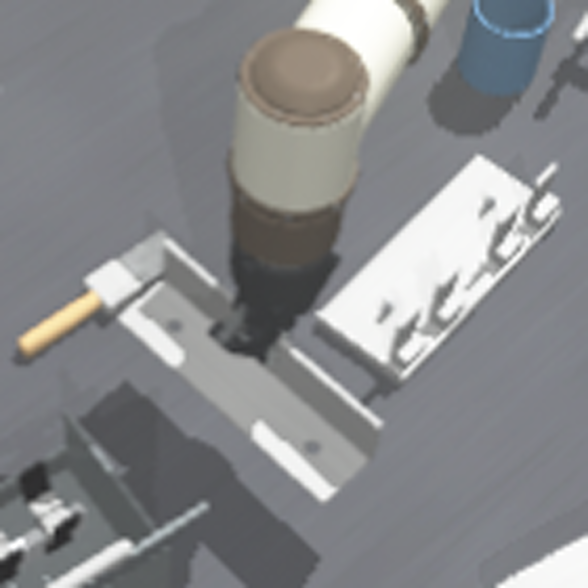

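```bash
python3 - <<'E'
from plan import *
plan([(530,100,130,-24,4),(547,255,130,-84.1,6)],rnd=1)
E
```

```text
5 T [[2.0, -21.0, -5.0], [0.0, -21.0, -5.0], [-3.0, -22.0, -5.0], [-5.0, -20.0, -6.0], [-7.0, -21.0, 0.0]]  D [[0.0, 0.0, 6.5], [0.0, 0.0, 6.5], [0.0, 0.0, 7.0], [0.0, 0.0, 6.5], [0.0, 0.0, 8.5]]
5 T [[-10.0, -20.0, 0.0], [-12.0, -19.0, 0.0], [-16.0, -16.0, 0.0], [-17.0, -14.0, 0.0], [-19.0, -11.0, 1.0]]  D [[0.0, 0.0, 8.5], [0.0, 0.0, 8.5], [0.0, 0.0, 8.5], [0.0, 0.0, 8.5], [0.0, 0.0, 9.0]]
1 T [[-21.0, -8.0, 0.0]]  D [[0.0, 0.0, 8.5]]
end [547.2 254.9 129.7] psi -84.0
```

Call:
send_rows(translation=[[2, -21, -5], [0, -21, -5], [-3, -22, -5], [-5, -20, -6], [-7, -21, 0]], dr=[[0, 0, 6.5], [0, 0, 6.5], [0, 0, 7], [0, 0, 6.5], [0, 0, 8.5]], grip=[0, 0, 0, 0, 0])

```text
clock: 12.62
position: [530.5, 122.0, 127.7]
ee_rot: [0.959, -0.282, -0.001, 0.001]
contact_force: [1.4, 0.9, -3.8]
gripper_width: 4.5
```

Call:
send_rows(translation=[[-10, -20, 0], [-12, -19, 0], [-16, -16, 0], [-17, -14, 0], [-19, -11, 1]], dr=[[0, 0, 8.5], [0, 0, 8.5], [0, 0, 8.5], [0, 0, 8.5], [0, 0, 9]], grip=[0, 0, 0, 0, 0])

```text
clock: 13.25
position: [543.2, 232.5, 125.9]
ee_rot: [0.789, -0.614, -0.001, 0.002]
contact_force: [0.5, -0.4, -3.6]
gripper_width: 4.6
```

Call:
send_rows(translation=[[-21, -8, 0], [0, 0, 0], [0, 0, 0], [0, 0, 0], [0, 0, 0]], dr=[[0, 0, 8.5], [0, 0, 0], [0, 0, 0], [0, 0, 0], [0, 0, 0]], grip=[0, 0, 0, 0, 0])

```text
clock: 13.88
position: [546.5, 254.0, 128.0]
ee_rot: [0.743, -0.669, -0.0, 0.0]
contact_force: [0.1, -0.1, -3.7]
gripper_width: 3.9
```

```bash
python3 - <<'E'
from plan import *
s=arm.read_state();print(s["position"],s["gripper_width"]); cv2.imwrite("pics/f_t_raw.png",arm.get_image("top")[:,:,::-1]);cv2.imwrite("pics/f_s_raw.png",arm.get_image("scene")[:,:,::-1])
t=cv2.imread("pics/f_t_raw.png")[:,:,::-1]; s=cv2.imread("pics/f_s_raw.png")[:,:,::-1]
crop(t,120,100,240,200,6,"f_t.png"); crop(s,270,120,370,220,6,"f_s.png")
E
```

```text
[546.53810896 253.99313251 127.95561079] 3.9213324145754602
```

View pics/f_t.png

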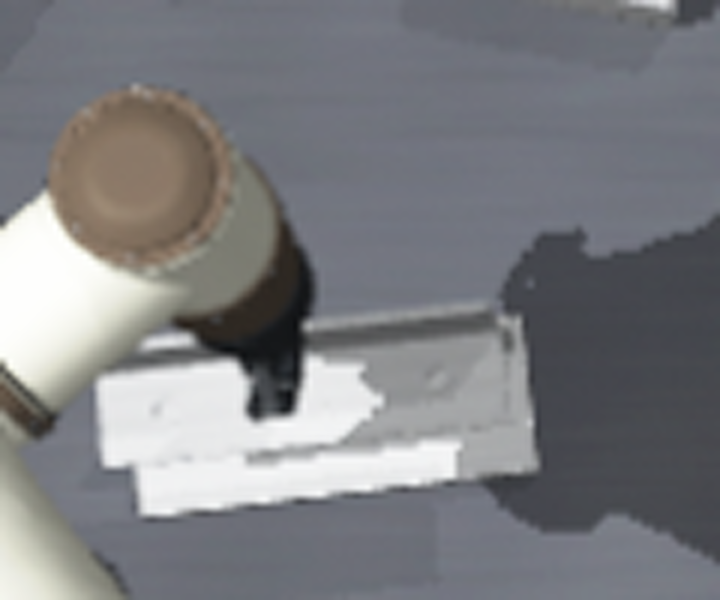

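View pics/f_s.png

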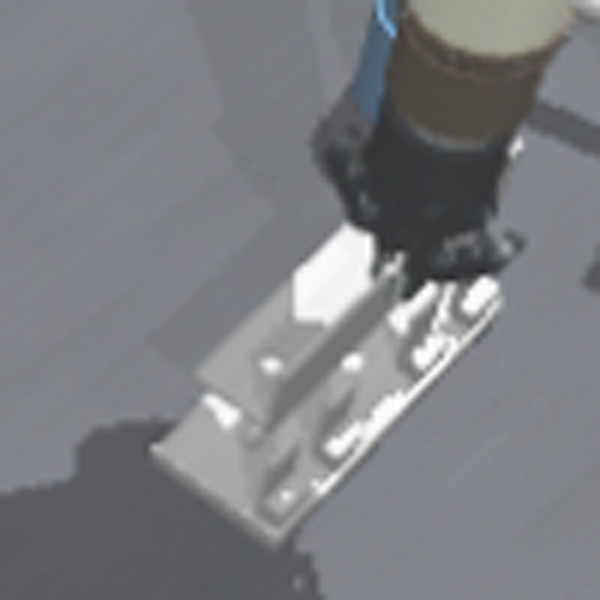

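```bash
cat > ov.py <<'E'
from fit import *
def box(x0,x1,y0,y1,z0,z1):
    P=[(x,y,z) for x in(x0,x1) for y in(y0,y1) for z in(z0,z1)]
    E=[(P[i],P[j]) for i in range(8) for j in range(i) if bin(i^j).count("1")==1]; return E
def circ(x,y,z,r,n=16):
    a=np.linspace(0,2*np.pi,n+1); p=[(x+r*np.cos(t),y+r*np.sin(t),z) for t in a]; return list(zip(p[:-1],p[1:]))
JIG=box(-50,50,-125,125,0,15)+sum([box(27,32,y-15,y+15,15,75) for y in(-104,-46,46,104)],[])+sum([circ(-5,y,z,r) for y in(-80,80) for z,r in((15,5),(35,3))],[])
ANG=box(-30,30,-120,120,0,5)+box(25,30,-120,120,5,60)+sum([circ(0,y,5,6.5) for y in(-80,80)],[])
def overlay(cam,img,x0,y0,x1,y1,s,name,items):
    o=cv2.resize(img[y0:y1,x0:x1,::-1],None,fx=s,fy=s,interpolation=cv2.INTER_CUBIC)
    for E,x,y,yaw,z,col in items:
        for a,b in E:
            q=pj(cam,tw(x,y,yaw,np.array([a,b])+[0,0,z])); q=(q-[x0,y0]+.5)*s-.5
            cv2.line(o,tuple(int(v*16) for v in q[0]),tuple(int(v*16) for v in q[1]),col,1,cv2.LINE_AA,4)
    cv2.imwrite("pics/"+name,o)
E
python3 - <<'E'
from ov import *
t0=cv2.imread("pics/a_top.png")[:,:,::-1]; s0=cv2.imread("pics/a_scene.png")[:,:,::-1]
t=cv2.imread("pics/f_t_raw.png")[:,:,::-1]; s=cv2.imread("pics/f_s_raw.png")[:,:,::-1]
J=(JIG,524.5,252.5,.103,0,(0,0,255))
p=np.array([546.5,254.0]); yaw=np.radians(-84.0+90); o=p-27.5*np.array([np.cos(yaw),np.sin(yaw)])
A=(ANG,*o,yaw,103.7,(0,200,0)); print(o,yaw)
overlay("top",t0,130,140,220,195,8.5,"g1.png",[J])
overlay("scene",s0,285,150,360,215,9,"g2.png",[J])
overlay("top",t,125,130,225,195,8,"g3.png",[A])
overlay("scene",s,285,150,360,215,9,"g4.png",[A])
E
```

```text
[519.15064788 251.12546726] 0.10471975511965978
```

View pics/g1.png

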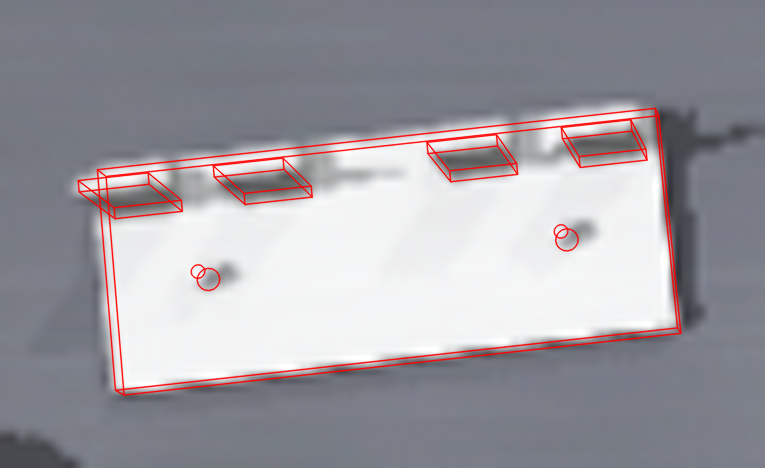

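View pics/g2.png

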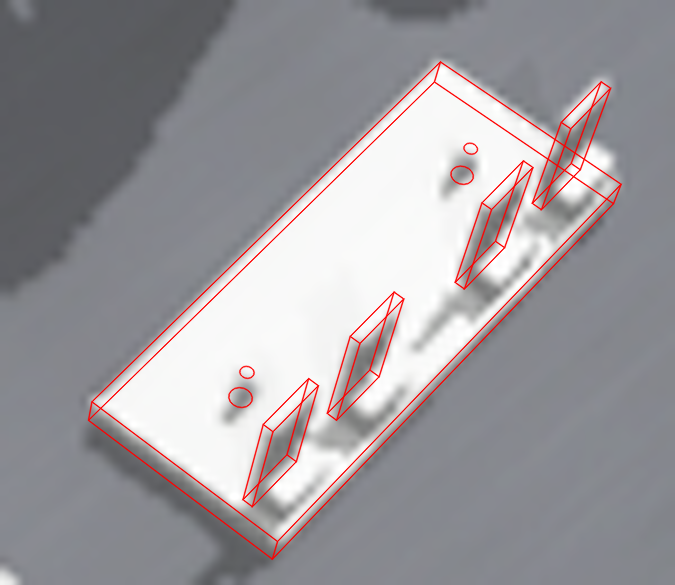

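View pics/g3.png

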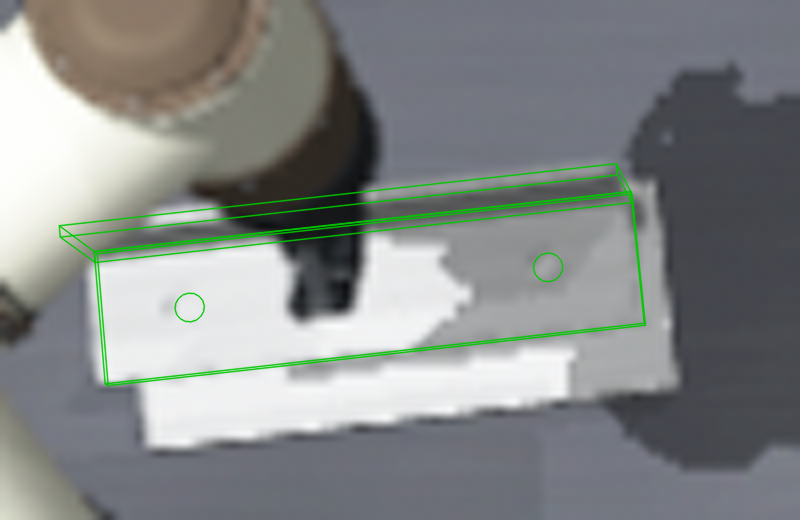

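View pics/g4.png

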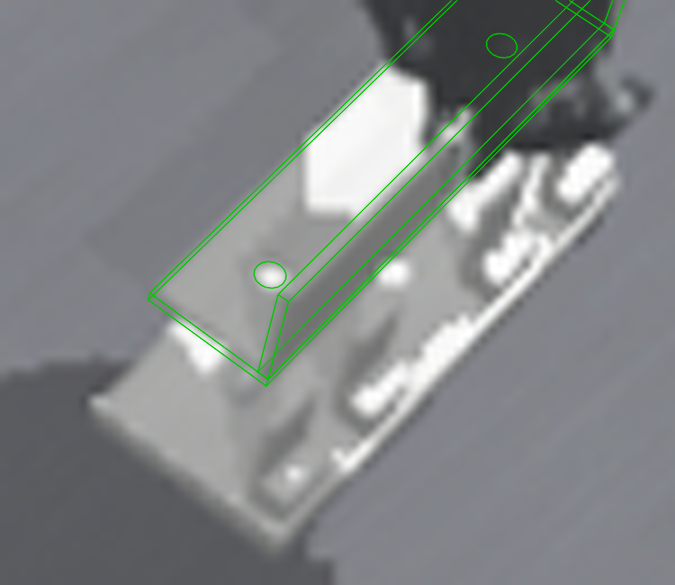

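Call:
send_rows(translation=[[0, 2, 0], [0, 0, 15], [0, 0, 18], [0, 0, 18], [0, 0, 11]], dr=[[0, 0, 0], [0, 0, 0], [0, 0, 0], [0, 0, 0], [0, 0, 0]], grip=[0, 0, 0, 0, 0])

```text
clock: 14.6
position: [543.9, 253.9, 64.1]
ee_rot: [0.743, -0.669, -0.0, 0.001]
contact_force: [-1.0, -0.5, -3.8]
gripper_width: 4.3
```

```bash
python3 - <<'E'
from ov import *
st=arm.read_state();print(st["position"],st["contact_force"],st["gripper_width"])
T=arm.get_image("top");S=arm.get_image("scene"); cv2.imwrite("pics/h_t_raw.png",T[:,:,::-1]);cv2.imwrite("pics/h_s_raw.png",S[:,:,::-1])
q=R.from_quat(st["ee_rot"]).as_matrix(); yaw=np.arctan2(q[1,0],q[0,0])+np.pi/2
p=st["position"][:2]; o=p-27.5*np.array([np.cos(yaw),np.sin(yaw)]); print(o,yaw)
A=(ANG,*o,yaw,st["position"][2]-24.3,(0,200,0))
overlay("top",T,130,135,220,195,8.5,"h1.png",[A])
overlay("scene",S,285,150,360,215,9,"h2.png",[A])
crop(S,285,150,360,215,9,"h3.png")
E
```

```text
[543.8561295  253.86783607  64.0684917 ] [-1.03520239 -0.52109882 -3.81928259] 4.274417376162949
[516.50846992 250.97724519] 0.10530692185526558
```

View pics/h1.png

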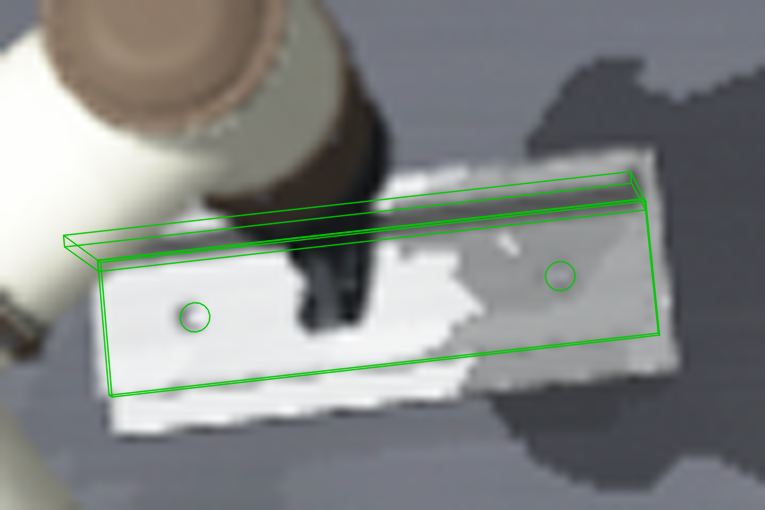

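View pics/h2.png

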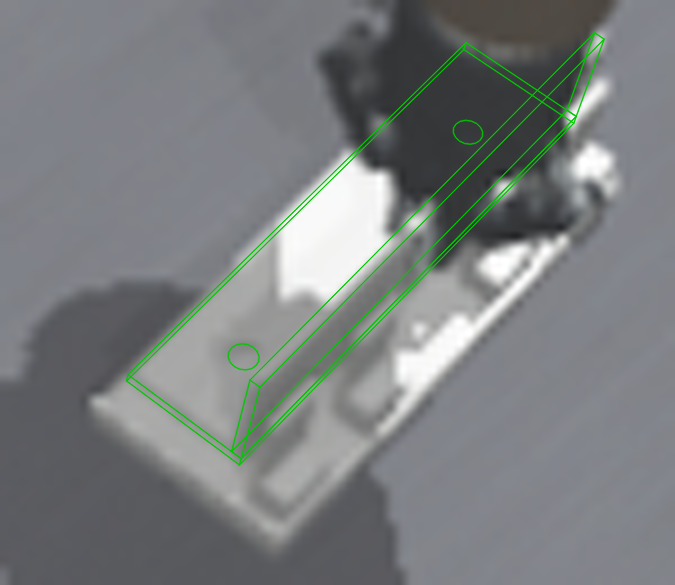

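View pics/h3.png

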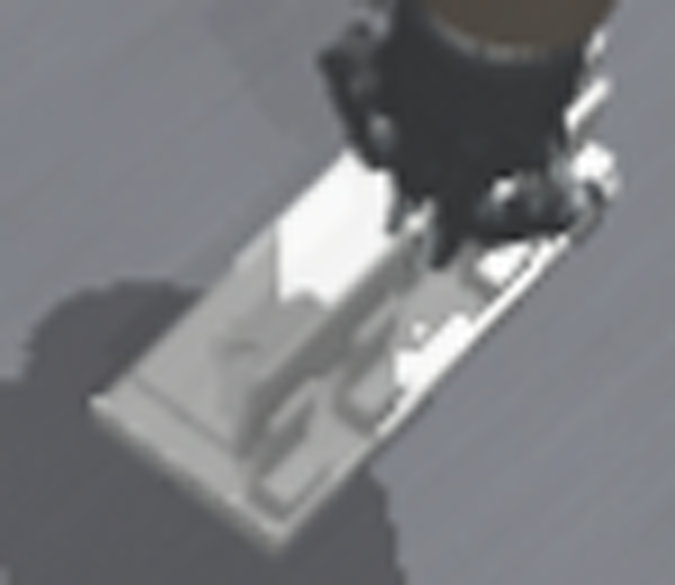

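Call:
send_rows(translation=[[0.5, -3, 0], [0, 0, 0], [0, 0, 4], [0, 0, 4], [0, 0, 0]], dr=[[0, 0, 0], [0, 0, 0], [0, 0, 0], [0, 0, 0], [0, 0, 0]], grip=[0, 0, 0, 0, 0])

```text
clock: 15.32
position: [547.6, 254.1, 57.6]
ee_rot: [0.743, -0.669, -0.0, 0.0]
contact_force: [0.1, 0.5, -3.8]
gripper_width: 4.2
```

Call:
send_rows(translation=[[0, 0, 2], [0, 0, 2], [0, 0, 0], [0, 0, 0], [0, 0, 0]], dr=[[0, 0, 0], [0, 0, 0], [0, 0, 0], [0, 0, 0], [0, 0, 0]], grip=[0, 0, 0, 0, 0])

```text
clock: 15.95
position: [547.7, 254.3, 54.1]
ee_rot: [0.743, -0.669, 0.0, -0.0]
contact_force: [0.5, 0.5, -4.0]
gripper_width: 3.9
```

Call:
send_rows(translation=[[0, 0, 2], [0, 0, 2], [0, 0, 2], [0, 0, 0], [0, 0, 0]], dr=[[0, 0, 0], [0, 0, 0], [0, 0, 0], [0, 0, 0], [0, 0, 0]], grip=[0, 0, 0, 0, 0])

```text
clock: 16.58
position: [547.5, 254.1, 47.9]
ee_rot: [0.743, -0.669, -0.0, 0.0]
contact_force: [0.1, -0.0, -3.9]
gripper_width: 4.4
```

```bash
python3 - <<'E'
from ov import *
st=arm.read_state();print(st["position"],st["contact_force"],st["wrist_torque"])
T=arm.get_image("top");S=arm.get_image("scene")
crop(T,130,135,220,195,8.5,"i1.png")
crop(S,285,150,360,215,9,"i2.png")
E
```

```text
[547.520264   254.1262891   47.85153118] [ 0.13861587 -0.04277632 -3.92486207] [-0.17804728  0.10673359  0.06698916]
```

View pics/i1.png

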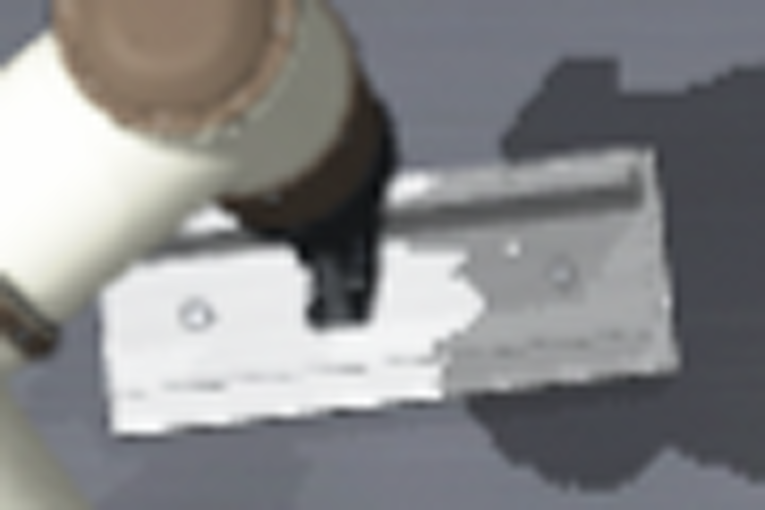

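View pics/i2.png

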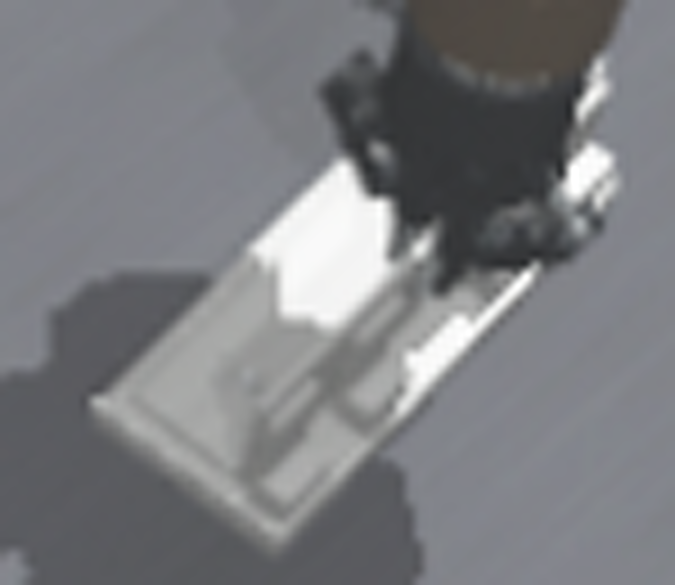

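Call:
send_rows(translation=[[0, 0, 2.5], [0, 0, 2.5], [0, 0, 2], [0, 0, 1.5], [0, 0, 0]], dr=[[0, 0, 0], [0, 0, 0], [0, 0, 0], [0, 0, 0], [0, 0, 0]], grip=[0, 0, 0, 0, 0])

```text
clock: 17.3
position: [547.7, 254.2, 39.4]
ee_rot: [0.743, -0.669, 0.0, 0.0]
contact_force: [-1.9, -0.5, -3.3]
gripper_width: 4.3
```

Call:
send_rows(translation=[[0, 0, 1], [0, 0, 1], [0, 0, 0.5], [0, 0, 0], [0, 0, 0]], dr=[[0, 0, 0], [0, 0, 0], [0, 0, 0], [0, 0, 0], [0, 0, 0]], grip=[0, 0, 0, 0, 0])

```text
clock: 17.92
position: [547.8, 254.2, 39.3]
ee_rot: [0.744, -0.669, 0.0, -0.0]
contact_force: [-6.2, -1.8, 9.7]
gripper_width: 4.0
```

Call:
send_rows(translation=[[0, 0, 0], [0, 0, 0], [0, 0, 0], [0, 0, -20], [0, 0, -50]], dr=[[0, 0, 0], [0, 0, 0], [0, 0, 0], [0, 0, 0], [0, 0, 0]], grip=[15, 30, 30, 30, 30])

```text
clock: 18.55
position: [546.3, 253.2, 105.0]
ee_rot: [0.743, -0.669, -0.001, 0.003]
contact_force: [1.4, 0.3, 0.7]
gripper_width: 30.2
```

Call:
send_rows(translation=[[0, 0, -50], [20, 0, -50], [58, 0, 0], [58, 0, 0], [58, 0, 0]], dr=[[0, 0, 0], [0, 0, 2.5], [0, 0, 3.5], [0, 0, 3.5], [0, 0, 3.5]], grip=[60, 80, 80, 80, 80])

```text
clock: 19.18
position: [550.0, 59.0, 207.1]
ee_rot: [-0.662, 0.749, -0.0, 0.0]
contact_force: [1.6, -0.2, 0.3]
gripper_width: 80.2
```

```bash
python3 - <<'E'
from ov import *
st=arm.read_state();print(st["position"],st["contact_force"],st["wrist_torque"])
T=arm.get_image("top");S=arm.get_image("scene")
cv2.imwrite("pics/j_t_raw.png",T[:,:,::-1]);cv2.imwrite("pics/j_s_raw.png",S[:,:,::-1])
A=(ANG,519.5,252,.103,15,(0,200,0)); J=(JIG,524.5,252.5,.103,0,(0,0,255))
overlay("top",T,130,135,220,195,8.5,"j1.png",[A])
overlay("scene",S,285,150,360,215,9,"j2.png",[A])
crop(S,285,150,360,215,9,"j3.png")
E
```

```text
[550.00180705  59.02491365 207.11568024] [ 1.64402499 -0.24370309  0.29814046] [-0.00463277 -0.10850798  0.01224669]
```

View pics/j1.png

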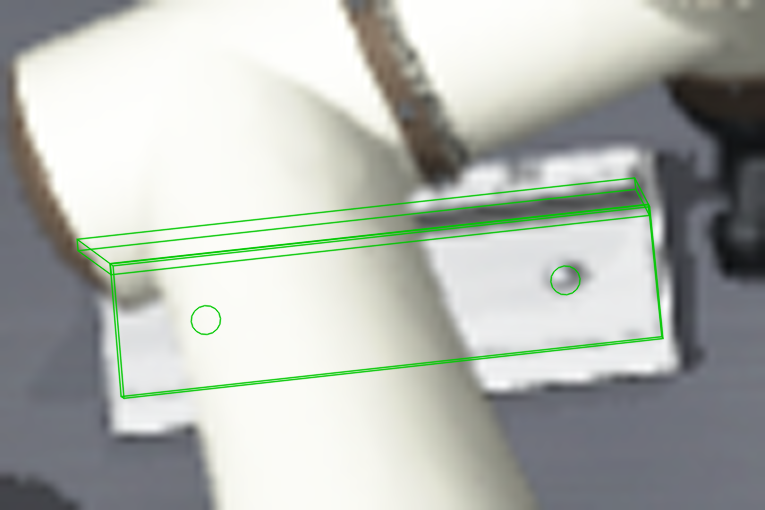

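View pics/j2.png

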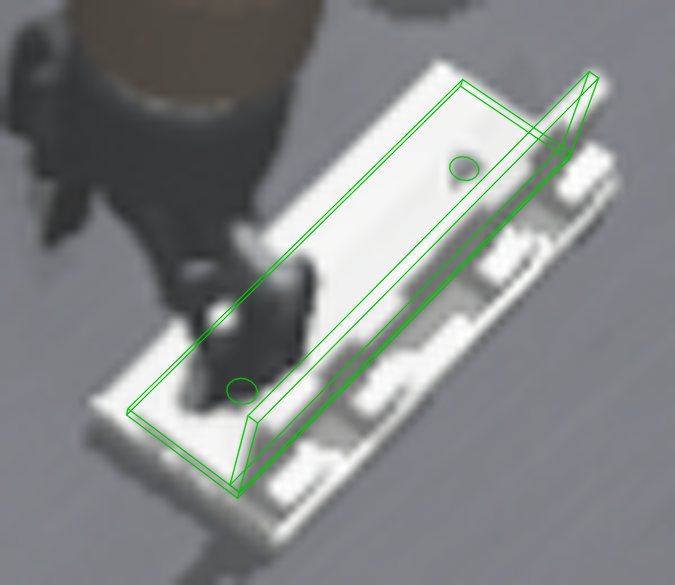

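View pics/j3.png

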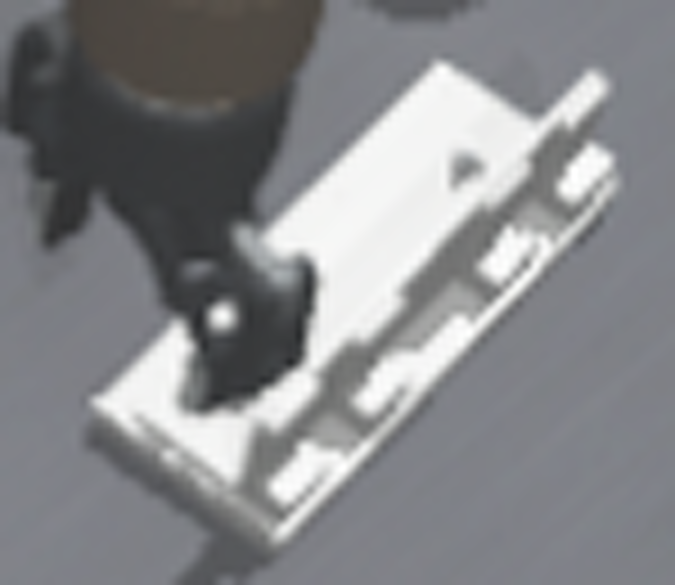

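```bash
cat >> ov.py <<'E'
# clip wire in chest frame
def clipE(x,y,z): # handle plates tops + tips
    E=[]
    for s in(-1,1):
        E+=[((x+s*29,y-12,z+88),(x+s*29,y+12,z+88)),((x+s*29,y-12,z+88),(x+s*20,y-12,z+50)),((x+s*29,y+12,z+88),(x+s*20,y+12,z+50)),((x+s*20,y-12,z+50),(x+s*20,y+12,z+50))]
    return E
CH=box(-75,75,-131,131,0,108)+box(-25.5,-14.5,-110,110,4,36)
E
python3 - <<'E'
from ov import *
T=cv2.imread("pics/j_t_raw.png")[:,:,::-1];S=cv2.imread("pics/j_s_raw.png")[:,:,::-1]
C=(509.9,-278.3,-.1192,0)
it=[(CH,*C,(0,0,255))]+[(clipE(-20,y,8),*C,(0,255,0)) for y in(78,27,-28,-77)]
overlay("top",T,270,135,370,205,7.5,"k1.png",it)
overlay("scene",S,155,215,275,300,6.5,"k2.png",it)
for n in ("top","scene"):
    print(n,[([round(v) for v in d["xyz"]],round(d["confidence"],2)) for d in arm.place_of("clip1",n)])
E
```

```text
top [([484, -302, 9], 0.66), ([500, -197, 5], 0.63), ([498, -251, 10], 0.5), ([482, -351, 8], 0.46)]
scene [([491, -249, 6], 0.72), ([481, -351, 4], 0.71), ([500, -201, 9], 0.66), ([489, -304, 6], 0.48)]
```

View pics/k1.png

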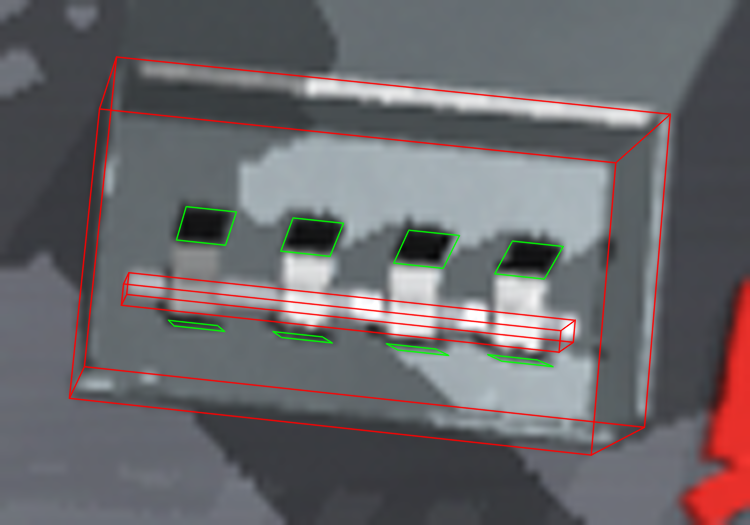

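View pics/k2.png

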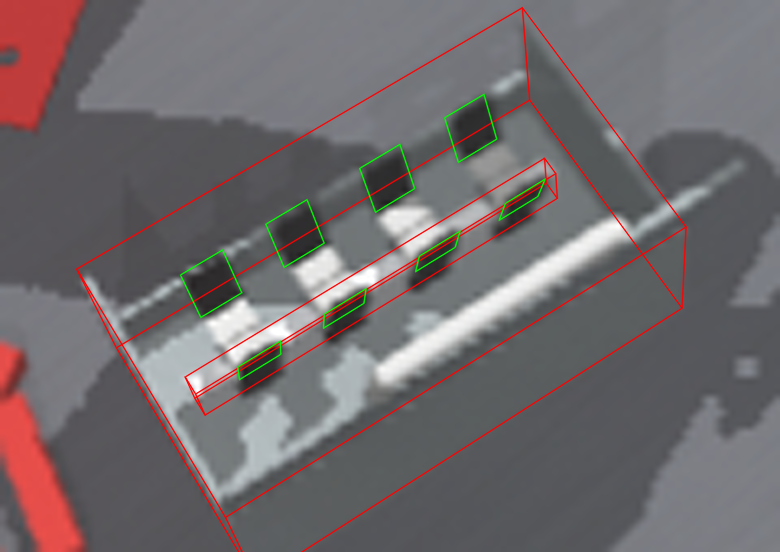

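```bash
python3 - <<'E'
from plan import *
plan([(499.3,-198.5,190,-96.8)],rnd=.5); 
E
```

```text
5 T [[52.5, 3.5, 3.5], [52.5, 4.0, 3.5], [52.5, 3.5, 3.0], [52.5, 4.0, 3.5], [52.5, 3.5, 3.5]]  D [[0.0, 0.0, 0.0], [0.0, 0.0, 0.0], [0.0, 0.0, 0.0], [0.0, 0.0, 0.0], [0.0, 0.0, -0.5]]
end [ 499.4 -198.7  190. ] psi -96.6
```

Call:
send_rows(translation=[[52.5, 3.5, 3.5], [52.5, 4, 3.5], [52.5, 3.5, 3], [52.5, 4, 3.5], [52.5, 3.5, 3.5]], dr=[[0, 0, 0], [0, 0, 0], [0, 0, 0], [0, 0, 0], [0, 0, 0]], grip=[80, 80, 80, 80, 80])

```text
clock: 20.0
position: [500.4, -198.1, 190.0]
ee_rot: [-0.664, 0.748, -0.0, 0.0]
contact_force: [0.9, 0.2, 0.0]
gripper_width: 79.9
```

Call:
send_rows(translation=[[0, 0, 40], [0, 0, 40], [0, 0, 30], [0, 0, 22], [0, 0, 0]], dr=[[0, 0, 0], [0, 0, 0], [0, 0, 0], [0, 0, 0], [0, 0, 0]], grip=[80, 80, 80, 80, 80])

```text
clock: 20.62
position: [499.4, -196.6, 56.2]
ee_rot: [-0.664, 0.748, 0.001, -0.001]
contact_force: [1.2, -0.4, -0.8]
gripper_width: 79.5
```

```bash
python3 - <<'E'
from ov import *
st=arm.read_state();print(st["position"],st["contact_force"])
S=arm.get_image("scene")
crop(S,175,190,285,290,6,"l1.png")
E
```

```text
[ 499.38079718 -196.64144406   56.24616246] [ 1.22485072 -0.41760223 -0.81628589]
```

View pics/l1.png

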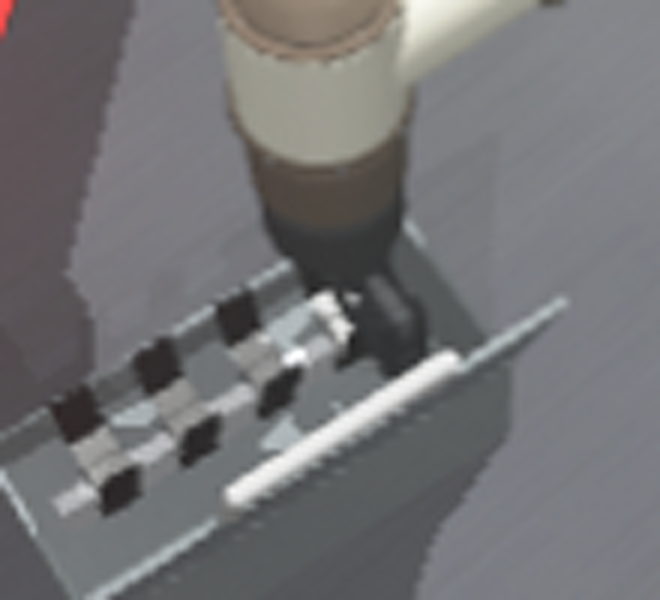

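Call:
send_rows(translation=[[1.5, 0, 0], [0, 0, 0], [0, 0, 0], [0, 0, 0], [0, 0, 0]], dr=[[0, 0, 0], [0, 0, 0], [0, 0, 0], [0, 0, 0], [0, 0, 0]], grip=[65, 50, 30, 30, 30])

```text
clock: 21.3
position: [500.1, -199.6, 60.7]
ee_rot: [-0.663, 0.748, -0.001, 0.0]
contact_force: [-3.0, 0.9, 10.9]
gripper_width: 37.9
```

Call:
send_rows(translation=[[0, 0, 0], [0, 0, 0], [0, 0, -10], [0, 0, -30], [0, 0, -30]], dr=[[0, 0, 0], [0, 0, 0], [0, 0, 0], [0, 0, 0], [0, 0, 0]], grip=[30, 30, 30, 30, 30])

```text
clock: 21.92
position: [499.5, -199.3, 129.1]
ee_rot: [-0.663, 0.749, 0.0, 0.0]
contact_force: [-0.3, -0.6, -1.1]
gripper_width: 37.7
```

Call:
send_rows(translation=[[0, 0, -40], [0, 0, -40], [0, 0, 0], [0, 0, 0], [0, 0, 0]], dr=[[0, 0, 0], [0, 0, 0], [0, 0, 0], [0, 0, 0], [0, 0, 0]], grip=[30, 30, 30, 30, 30])

```text
clock: 22.55
position: [498.7, -199.1, 206.7]
ee_rot: [-0.663, 0.749, 0.001, -0.001]
contact_force: [-0.5, -0.3, -1.1]
gripper_width: 37.7
```

```bash
python3 - <<'E'
from ov import *
st=arm.read_state();print(st["position"],st["contact_force"])
S=arm.get_image("scene");T=arm.get_image("top")
crop(S,175,160,305,280,5,"m1.png");crop(T,250,100,370,210,5,"m2.png")
E
```

```text
[ 498.69968093 -199.09399916  206.66485037] [-0.49571337 -0.26960197 -1.05324526]
```

View pics/m1.png

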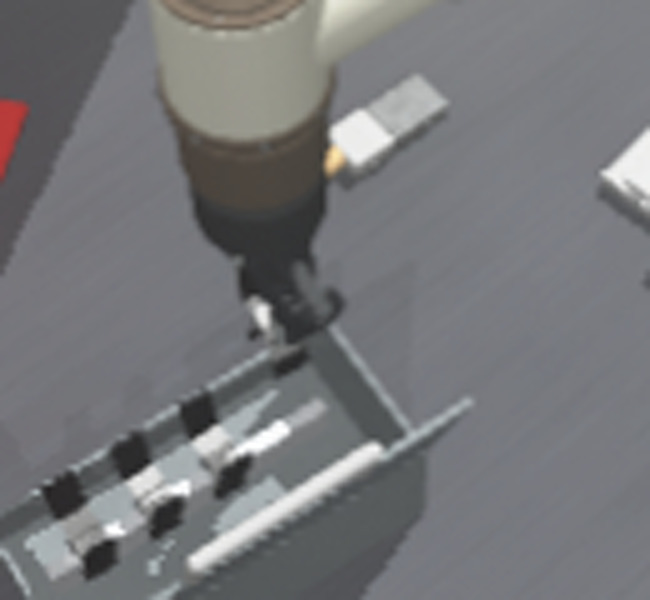

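View pics/m2.png

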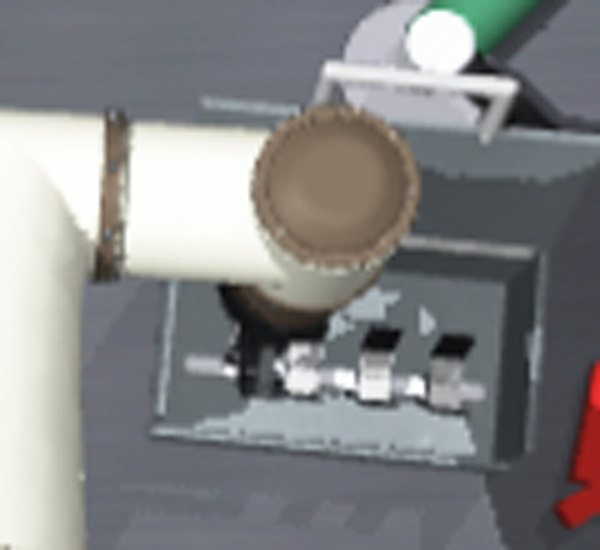

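```bash
python3 - <<'E'
from ov import *
S=arm.get_image("scene")
E=box(-14,14,-12,12,0,88)
y=np.radians(-6.8)
overlay("scene",S,205,185,265,235,13,"m3.png",[(E,498.7,-199.1,y,206.7-z,c) for z,c in((52.7,(0,255,0)),)]+[(circ(0,0,0,2),498.7,-199.1,y,206.7,(0,0,255))])
crop(S,205,185,265,235,13,"m4.png")
E
```

```text
(no output)
```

View pics/m3.png

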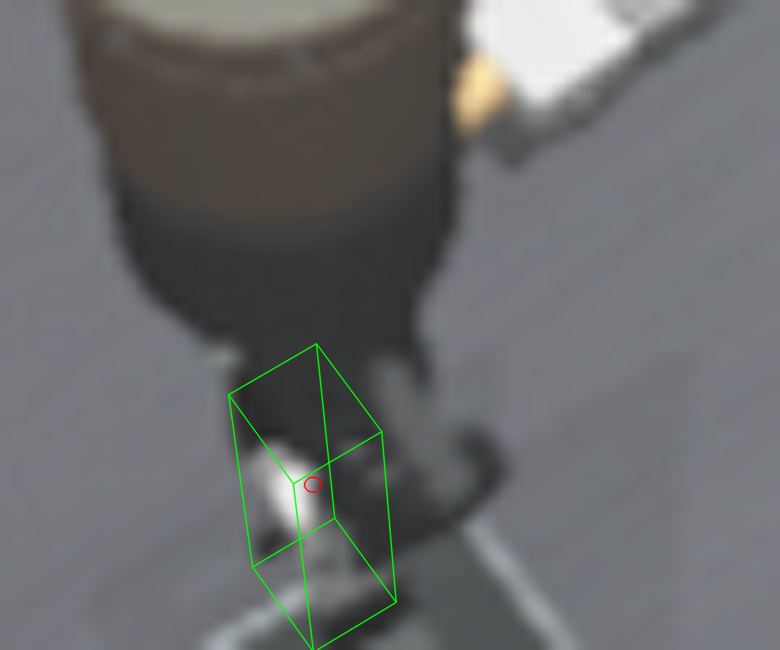

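View pics/m4.png

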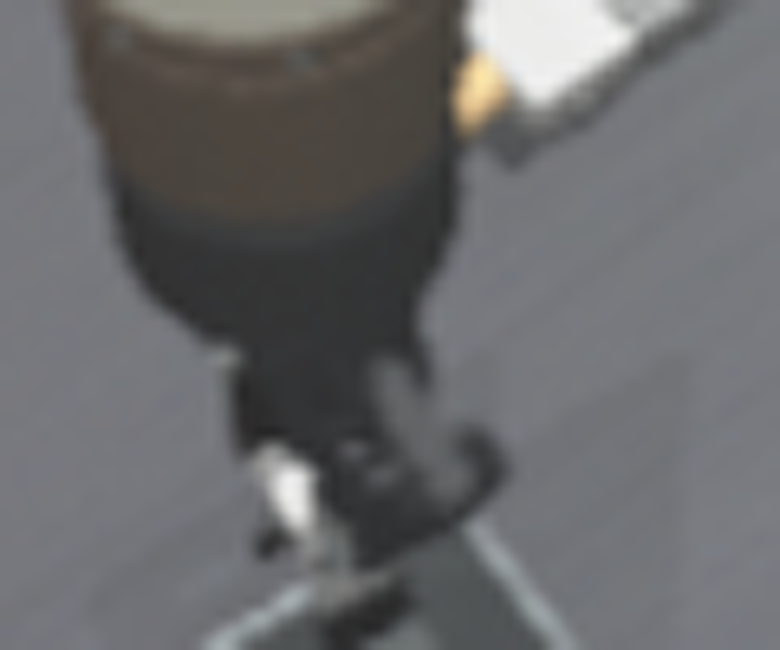

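```bash
python3 - <<'E'
from plan import *
plan([(540.2,358.6,205,-84.1,10)],step=62,rnd=1); 
E
```

```text
5 T [[-56.0, 3.0, 0.0], [-56.0, 1.0, 0.0], [-56.0, 0.0, 1.0], [-56.0, -2.0, 0.0], [-56.0, -2.0, 0.0]]  D [[0.0, 0.0, -1.5], [0.0, 0.0, -1.5], [0.0, 0.0, -1.0], [0.0, 0.0, -1.5], [0.0, 0.0, -1.0]]
5 T [[-55.0, -4.0, 0.0], [-56.0, -5.0, 0.0], [-56.0, -6.0, 1.0], [-55.0, -8.0, 0.0], [-55.0, -8.0, 0.0]]  D [[0.0, 0.0, -1.5], [0.0, 0.0, -1.0], [0.0, 0.0, -1.5], [0.0, 0.0, -1.0], [0.0, 0.0, -1.5]]
end [540.1 358.3 205.1] psi -84.0
```

Call:
send_rows(translation=[[-40, 2, 0], [-56, 1, 0], [-56, 0, 0], [-56, -2, 0], [-56, -2, 0]], dr=[[0, 0, -1.5], [0, 0, -1.5], [0, 0, -1], [0, 0, -1.5], [0, 0, -1]], grip=[30, 30, 30, 30, 30])

```text
clock: 23.32
position: [518.8, 65.9, 207.7]
ee_rot: [-0.705, 0.71, 0.0, -0.0]
contact_force: [0.1, -0.6, -0.7]
gripper_width: 37.5
```

Call:
send_rows(translation=[[-55, -4, 0], [-56, -5, 0], [-56, -6, 0], [-55, -8, 0], [-55, -8, 0]], dr=[[0, 0, -1.5], [0, 0, -1], [0, 0, -1.5], [0, 0, -1], [0, 0, -1.5]], grip=[30, 30, 30, 30, 30])

```text
clock: 23.95
position: [539.4, 344.0, 207.3]
ee_rot: [0.744, -0.668, 0.0, 0.001]
contact_force: [0.7, 0.4, -0.6]
gripper_width: 37.4
```

```bash
python3 - <<'E'
from plan import *
s=arm.read_state();print(s["position"],s["gripper_width"])
plan([(540.2,358.6,150,-84.1,3)],rnd=.5); 
E
```

```text
[539.39133461 344.01488447 207.33220199] 37.44341937110233
3 T [[-5.0, -1.0, 19.0], [-4.5, -0.5, 19.0], [-5.0, -1.0, 19.5]]  D [[0.0, 0.0, 0.0], [0.0, 0.0, 0.0], [0.0, 0.0, 0.0]]
end [540.3 358.6 149.8] psi -83.9
```

Call:
send_rows(translation=[[-5, -1, 19], [-4.5, -0.5, 19], [-5, -1, 19.5], [0, 0, 0], [0, 0, 0]], dr=[[0, 0, 0], [0, 0, 0], [0, 0, 0], [0, 0, 0], [0, 0, 0]], grip=[30, 30, 30, 30, 30])

```text
clock: 24.58
position: [540.9, 357.0, 151.0]
ee_rot: [0.743, -0.669, 0.0, -0.0]
contact_force: [0.2, 0.1, -0.5]
gripper_width: 37.3
```

```bash
python3 - <<'E'
from ov import *
st=arm.read_state();print(st["position"],st["contact_force"],st["gripper_width"])
T=arm.get_image("top");S=arm.get_image("scene")
C=box(-14,14,-12,12,0,50)
p=st["position"]
J=(JIG,525,252.5,.103,0,(0,0,255))
overlay("scene",S,305,120,375,190,8,"n1.png",[(C,p[0],p[1],.105,p[2]-52.7,(0,255,0))]);crop(S,305,120,375,190,8,"n2.png")
crop(T,120,120,230,200,7,"n3.png")
E
```

```text
[540.9198566  357.00110839 150.98418096] [ 0.18547882  0.12167914 -0.48142012] 37.311262635797235
```

View pics/n1.png

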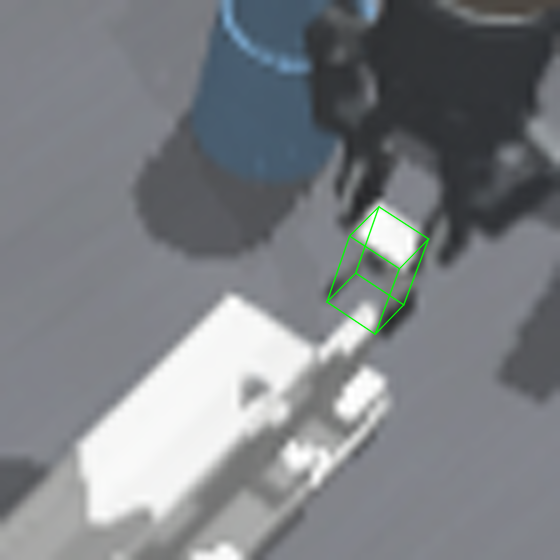

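View pics/n2.png

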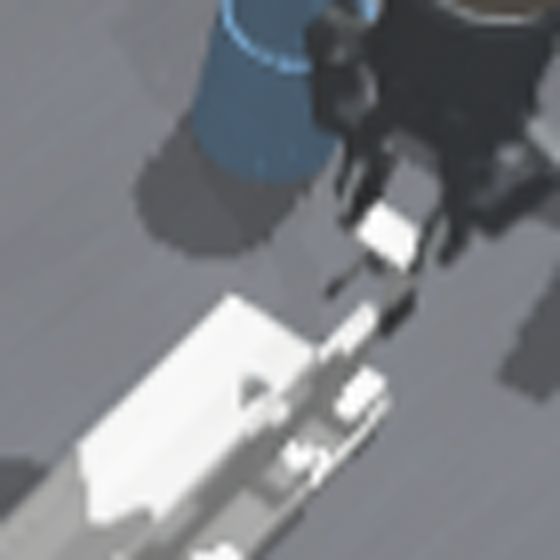

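View pics/n3.png

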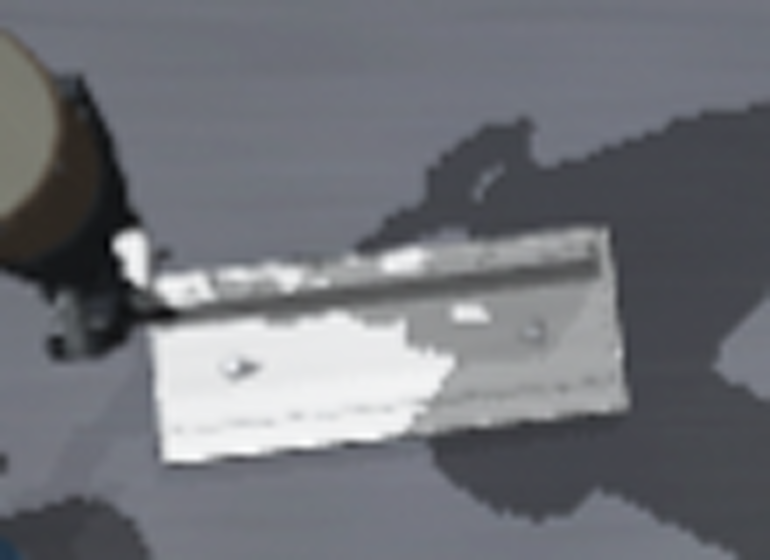

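Call:
send_rows(translation=[[-1.5, 0, 10], [0, 0, 13], [0, 0, 13], [0, 0, 10], [0, 0, 5]], dr=[[0, 0, 0], [0, 0, 0], [0, 0, 0], [0, 0, 0], [0, 0, 0]], grip=[30, 30, 30, 30, 30])

```text
clock: 25.3
position: [540.1, 358.1, 98.3]
ee_rot: [0.743, -0.669, -0.0, 0.001]
contact_force: [-0.1, 0.5, -1.4]
gripper_width: 37.6
```

Call:
send_rows(translation=[[0, 0, 0], [0, 0, 0], [0, 0, 0], [0, 0, 0], [0, 0, 0]], dr=[[0, 0, 0], [0, 0, 0], [0, 0, 0], [0, 0, 0], [0, 0, 0]], grip=[30, 30, 30, 30, 30])

```text
clock: 25.92
position: [540.4, 358.4, 99.7]
ee_rot: [0.743, -0.669, 0.0, -0.0]
contact_force: [0.1, -0.1, -2.0]
gripper_width: 37.8
```

```bash
python3 - <<'E'
from ov import *
st=arm.read_state();print(st["position"],st["contact_force"],st["gripper_width"])
T=arm.get_image("top");S=arm.get_image("scene")
crop(S,305,120,375,190,8,"o2.png")
crop(T,120,120,230,200,7,"o3.png")
E
```

```text
[540.41126032 358.43485221  99.69223182] [ 0.06421905 -0.07780697 -2.0087035 ] 37.78886213908568
```

View pics/o2.png

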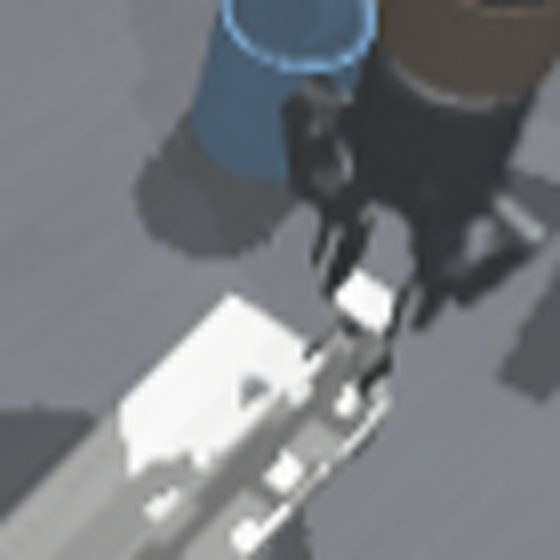

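Call:
send_rows(translation=[[0, 0, 0], [0, 0, 0], [0, 0, 0], [0, 0, 0], [0, 0, 0]], dr=[[0, 0, 0], [0, 0, 0], [0, 0, 0], [0, 0, 0], [0, 0, 0]], grip=[48, 58, 66, 76, 80])

```text
clock: 26.65
position: [540.5, 358.5, 99.7]
ee_rot: [0.743, -0.669, 0.0, -0.0]
contact_force: [-0.6, 0.0, -0.2]
gripper_width: 79.9
```

Call:
send_rows(translation=[[0, 0, -20], [0, 0, -40], [0, 0, -50], [20, 0, 0], [60, 0, 0]], dr=[[0, 0, 0], [0, 0, 0], [0, 0, 0], [0, 0, 0], [0, 0, 0]], grip=[80, 80, 80, 80, 80])

```text
clock: 27.28
position: [548.6, 279.7, 209.3]
ee_rot: [0.745, -0.668, -0.0, -0.001]
contact_force: [0.4, -0.1, 0.2]
gripper_width: 80.1
```

```bash
python3 - <<'E'
from plan import *
from ov import *
st=arm.read_state();print(st["position"],st["contact_force"],st["gripper_width"])
T=arm.get_image("top");S=arm.get_image("scene")
crop(S,285,120,375,200,7,"p2.png")
plan([(530,20,205,-95,5),(493.3,-249.1,195,-96.8)],step=62)
E
```

```text
[548.59903562 279.66007205 209.33876752] [ 0.41390112 -0.05212683  0.24534272] 80.09069866113644
5 T [[50.0, 9.0, 1.0], [51.0, 7.0, 1.0], [50.0, 5.0, 1.0], [51.0, 3.0, 1.0], [51.0, 1.0, 1.0]]  D [[0.0, 0.0, 2.0], [0.0, 0.0, 2.0], [0.0, 0.0, 2.5], [0.0, 0.0, 2.0], [0.0, 0.0, 2.5]]
5 T [[54.0, 2.0, 2.0], [55.0, 2.0, 2.0], [54.0, 2.0, 2.0], [54.0, 1.0, 2.0], [55.0, 1.0, 2.0]]  D [[0.0, 0.0, 0.5], [0.0, 0.0, 0.5], [0.0, 0.0, 0.0], [0.0, 0.0, 0.5], [0.0, 0.0, 0.0]]
end [ 493.7 -249.5  195.1] psi -96.7
```

View pics/p2.png

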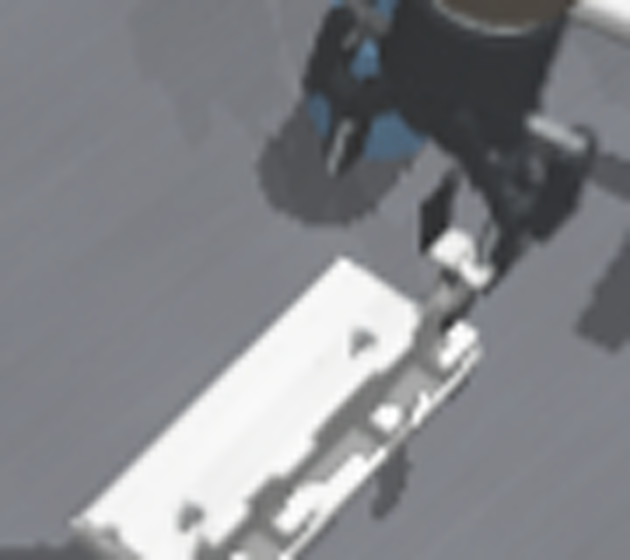

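Clip upright on tab 4 (crop px ~455,260), jaws around both flange and tab. Next clip B.

Call:
send_rows(translation=[[50, 9, 1], [51, 7, 1], [50, 5, 1], [51, 3, 1], [51, 1, 1]], dr=[[0, 0, 2], [0, 0, 2], [0, 0, 2.5], [0, 0, 2], [0, 0, 2.5]], grip=[80, 80, 80, 80, 80])

```text
clock: 28.0
position: [531.2, 23.1, 204.0]
ee_rot: [-0.675, 0.737, 0.0, -0.0]
contact_force: [0.2, 0.3, -0.4]
gripper_width: 79.8
```

Call:
send_rows(translation=[[54, 2, 2], [55, 2, 2], [54, 2, 2], [54, 1, 2], [55, 1, 2]], dr=[[0, 0, 0.5], [0, 0, 0.5], [0, 0, 0], [0, 0, 0.5], [0, 0, 0]], grip=[80, 80, 80, 80, 80])

```text
clock: 28.62
position: [495.8, -246.7, 194.0]
ee_rot: [-0.666, 0.746, 0.0, -0.0]
contact_force: [1.9, -0.1, 0.0]
gripper_width: 79.7
```

```bash
python3 - <<'E'
from plan import *
T=arm.get_image("top");S=arm.get_image("scene")
crop(S,285,120,375,200,7,"q2.png");crop(T,120,110,230,200,7,"q3.png")
plan([(493.3,-249.1,140,-96.8,2),(493.3,-249.1,57,-96.8,3)],rnd=.5)
E
```

```text
5 T [[0.0, 1.0, 26.5], [0.5, 0.5, 27.0], [0.0, 0.0, 27.5], [0.0, 0.0, 27.5], [-0.5, 0.0, 28.0]]  D [[0.0, 0.0, 0.0], [0.0, 0.0, 0.0], [0.0, 0.0, 0.0], [0.0, 0.0, 0.0], [0.0, 0.0, 0.0]]
end [ 493.2 -248.9   56.8] psi -96.8
```

View pics/q2.png

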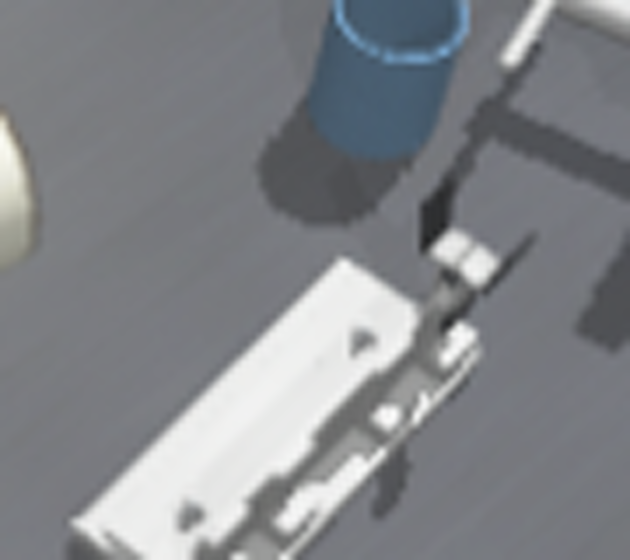

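View pics/q3.png

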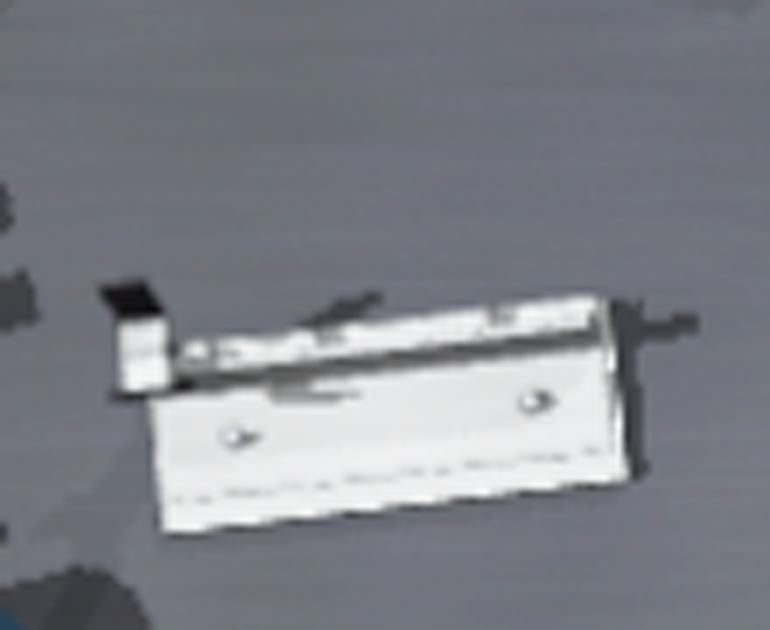

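Call:
send_rows(translation=[[0, 1, 26.5], [0.5, 0.5, 27], [0, 0, 27.5], [0, 0, 27.5], [0, 0, 28]], dr=[[0, 0, 0], [0, 0, 0], [0, 0, 0], [0, 0, 0], [0, 0, 0]], grip=[80, 80, 80, 80, 80])

```text
clock: 29.35
position: [494.8, -244.9, 56.9]
ee_rot: [-0.666, 0.746, 0.0, -0.0]
contact_force: [-0.4, 0.2, -0.8]
gripper_width: 79.7
```

Call:
send_rows(translation=[[4, 1, 0], [0, 0, 0], [0, 0, 0], [0, 0, 0], [0, 0, 0]], dr=[[0, 0, 0], [0, 0, 0], [0, 0, 0], [0, 0, 0], [0, 0, 0]], grip=[80, 80, 65, 50, 30])

```text
clock: 29.98
position: [494.0, -249.8, 60.7]
ee_rot: [-0.667, 0.745, -0.001, -0.0]
contact_force: [-4.6, 1.3, 11.1]
gripper_width: 37.7
```

Call:
send_rows(translation=[[0, 0, 0], [0, 0, 0], [0, 0, 0], [0, 0, 0], [0, 0, -10]], dr=[[0, 0, 0], [0, 0, 0], [0, 0, 0], [0, 0, 0], [0, 0, 0]], grip=[30, 30, 30, 30, 30])

```text
clock: 30.6
position: [493.3, -249.1, 68.5]
ee_rot: [-0.666, 0.746, 0.0, 0.0]
contact_force: [-0.3, 1.2, -0.8]
gripper_width: 37.4
```

Call:
send_rows(translation=[[0, 0, -30], [0, 0, -40], [0, 0, -40], [0, 0, -30], [0, 0, 0]], dr=[[0, 0, 0], [0, 0, 0], [0, 0, 0], [0, 0, 0], [0, 0, 0]], grip=[30, 30, 30, 30, 30])

```text
clock: 31.22
position: [495.0, -249.5, 210.9]
ee_rot: [-0.666, 0.746, -0.003, 0.002]
contact_force: [-0.1, 1.0, -1.6]
gripper_width: 37.6
```

```bash
python3 - <<'E'
from plan import *
s=arm.read_state();print(s["position"],s["gripper_width"])
S=arm.get_image("scene")
crop(S,165,160,305,280,5,"r1.png")
plan([(546.1,300.9,207,-84.1,10)],step=62,rnd=1); 
E
```

```text
[ 495.04928865 -249.51827733  210.92851984] 37.56443666189794
5 T [[-55.0, 1.0, 0.0], [-55.0, 0.0, 0.0], [-56.0, -1.0, 1.0], [-55.0, -3.0, 0.0], [-55.0, -4.0, 0.0]]  D [[0.0, 0.0, -1.0], [0.0, 0.0, -1.5], [0.0, 0.0, -1.0], [0.0, 0.0, -1.5], [0.0, 0.0, -1.0]]
5 T [[-55.0, -4.0, 0.0], [-55.0, -7.0, 0.0], [-55.0, -7.0, 1.0], [-54.0, -8.0, 0.0], [-55.0, -10.0, 0.0]]  D [[0.0, 0.0, -1.5], [0.0, 0.0, -1.0], [0.0, 0.0, -1.5], [0.0, 0.0, -1.0], [0.0, 0.0, -1.5]]
end [546.3 301.2 207. ] psi -84.0
```

View pics/r1.png

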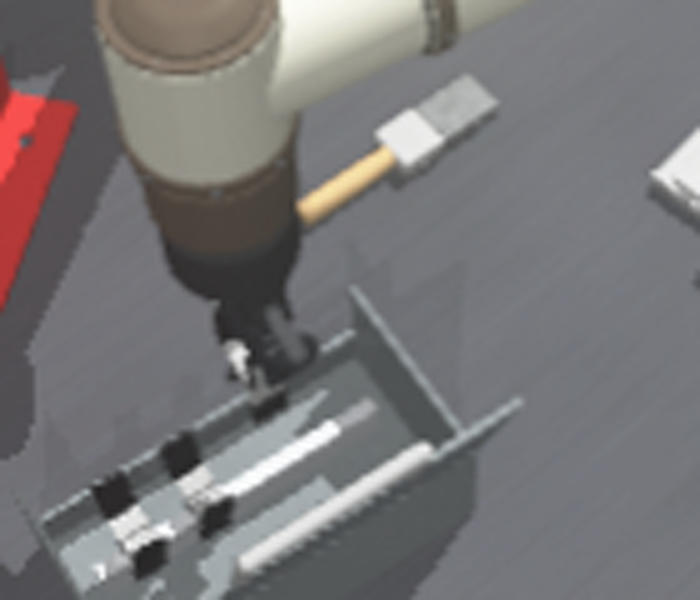

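Held (same offset as before). Carry to tab 3.

Call:
send_rows(translation=[[-40, 1, 0], [-55, 0, 0], [-56, -1, 1], [-55, -3, 0], [-55, -4, 0]], dr=[[0, 0, -1], [0, 0, -1.5], [0, 0, -1], [0, 0, -1.5], [0, 0, -1]], grip=[30, 30, 30, 30, 30])

```text
clock: 31.9
position: [517.4, 12.4, 205.2]
ee_rot: [-0.704, 0.71, 0.001, -0.001]
contact_force: [0.4, 0.4, -1.3]
gripper_width: 38.0
```

Call:
send_rows(translation=[[-55, -4, 0], [-55, -7, 0], [-55, -7, 1], [-54, -8, 0], [-55, -10, 0]], dr=[[0, 0, -1.5], [0, 0, -1], [0, 0, -1.5], [0, 0, -1], [0, 0, -1.5]], grip=[30, 30, 30, 30, 30])

```text
clock: 32.52
position: [543.2, 287.4, 203.8]
ee_rot: [0.744, -0.669, -0.0, 0.002]
contact_force: [1.6, 0.2, -0.1]
gripper_width: 37.7
```

```bash
python3 - <<'E'
from plan import *
s=arm.read_state();print(s["position"],s["gripper_width"])
plan([(546.1,300.9,150,-84.1,3)],rnd=.5); 
E
```

```text
[543.18685483 287.39532894 203.77068991] 37.6534939715854
3 T [[-4.5, -1.5, 18.0], [-4.5, -1.5, 18.0], [-4.0, -1.5, 17.5]]  D [[0.0, 0.0, 0.0], [0.0, 0.0, 0.0], [0.0, 0.0, 0.0]]
end [546.1 300.7 150.2] psi -83.9
```

Call:
send_rows(translation=[[-4.5, -1.5, 18], [-4.5, -1.5, 18], [-4, -1.5, 17.5], [0, 0, 0], [0, 0, 0]], dr=[[0, 0, 0], [0, 0, 0], [0, 0, 0], [0, 0, 0], [0, 0, 0]], grip=[30, 30, 30, 30, 30])

```text
clock: 33.15
position: [547.8, 299.0, 153.0]
ee_rot: [0.743, -0.669, 0.0, -0.0]
contact_force: [0.8, 0.4, -1.1]
gripper_width: 37.4
```

```bash
python3 - <<'E'
from ov import *
st=arm.read_state();print(st["position"],st["contact_force"],st["gripper_width"])
S=arm.get_image("scene")
C=box(-14,14,-12,12,0,50); p=st["position"]
overlay("scene",S,295,125,365,195,8,"s1.png",[(C,p[0],p[1],.105,p[2]-52.7,(0,255,0))])
E
```

```text
[547.78447979 298.9956249  152.99410658] [ 0.80504225  0.35869954 -1.11041855] 37.407657096364474
```

View pics/s1.png

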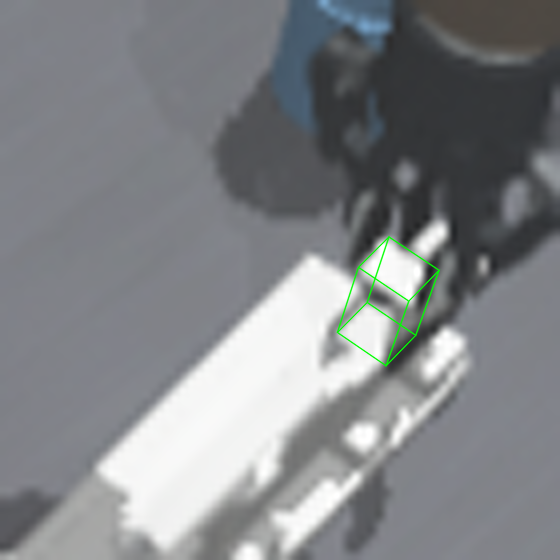

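Call:
send_rows(translation=[[-1.5, 1.5, 10], [0, 0, 14], [0, 0, 14], [0, 0, 10], [0, 0, 5.5]], dr=[[0, 0, 0], [0, 0, 0], [0, 0, 0], [0, 0, 0], [0, 0, 0]], grip=[30, 30, 30, 30, 30])

```text
clock: 33.83
position: [545.4, 300.6, 97.8]
ee_rot: [0.743, -0.669, -0.0, 0.001]
contact_force: [-0.0, -0.5, -0.9]
gripper_width: 37.7
```

Call:
send_rows(translation=[[0, 0, 0], [0, 0, 0], [0, 0, 0], [0, 0, 0], [0, 0, 0]], dr=[[0, 0, 0], [0, 0, 0], [0, 0, 0], [0, 0, 0], [0, 0, 0]], grip=[30, 30, 30, 30, 30])

```text
clock: 34.45
position: [545.7, 300.9, 99.2]
ee_rot: [0.743, -0.669, 0.0, -0.0]
contact_force: [-0.2, -0.0, -1.1]
gripper_width: 37.6
```

Call:
send_rows(translation=[[0, 0, 0], [0, 0, 0], [0, 0, 0], [0, 0, 0], [0, 0, 0]], dr=[[0, 0, 0], [0, 0, 0], [0, 0, 0], [0, 0, 0], [0, 0, 0]], grip=[48, 58, 66, 76, 80])

```text
clock: 35.08
position: [545.7, 300.9, 99.1]
ee_rot: [0.743, -0.669, -0.0, -0.0]
contact_force: [-0.7, 0.5, 1.5]
gripper_width: 80.2
```

Call:
send_rows(translation=[[0, 0, -20], [0, 0, -40], [0, 0, -50], [20, 0, 0], [60, 0, 0]], dr=[[0, 0, 0], [0, 0, 0], [0, 0, 0], [0, 0, 0], [0, 0, 0]], grip=[80, 80, 80, 80, 80])

```text
clock: 35.7
position: [553.9, 222.1, 208.9]
ee_rot: [0.745, -0.668, -0.0, -0.001]
contact_force: [1.1, -0.7, -0.4]
gripper_width: 80.3
```

```bash
python3 - <<'E'
from plan import *
st=arm.read_state();print(st["position"],st["contact_force"],st["gripper_width"])
plan([(500,-160,203,-95,6),(486.7,-303.7,195,-96.8,4)],step=62)
E
```

```text
[553.93924284 222.05729466 208.89235178] [ 1.09163372 -0.72519932 -0.38341353] 80.31452360129217
5 T [[53.0, 14.0, 1.0], [54.0, 12.0, 1.0], [54.0, 11.0, 0.0], [55.0, 9.0, 1.0], [54.0, 8.0, 1.0]]  D [[0.0, 0.0, 1.5], [0.0, 0.0, 1.5], [0.0, 0.0, 1.5], [0.0, 0.0, 1.5], [0.0, 0.0, 1.5]]
5 T [[55.0, 6.0, 1.0], [55.0, 5.0, 0.0], [36.0, 0.0, 2.0], [36.0, 0.0, 2.0], [36.0, 0.0, 2.0]]  D [[0.0, 0.0, 2.0], [0.0, 0.0, 1.5], [0.0, 0.0, 0.5], [0.0, 0.0, 0.5], [0.0, 0.0, 0.5]]
1 T [[36.0, -1.0, 2.0]]  D [[0.0, 0.0, 0.5]]
end [ 487.1 -303.7  195.3] psi -96.8
```

Call:
send_rows(translation=[[53, 14, 1], [54, 12, 1], [54, 11, 0], [55, 9, 1], [54, 8, 1]], dr=[[0, 0, 1.5], [0, 0, 1.5], [0, 0, 1.5], [0, 0, 1.5], [0, 0, 1.5]], grip=[80, 80, 80, 80, 80])

```text
clock: 36.33
position: [513.3, -53.4, 204.4]
ee_rot: [-0.698, 0.716, 0.0, -0.0]
contact_force: [0.5, -0.2, -0.1]
gripper_width: 79.7
```

Call:
send_rows(translation=[[55, 6, 1], [55, 5, 0], [36, 0, 2], [36, 0, 2], [36, 0, 2]], dr=[[0, 0, 2], [0, 0, 1.5], [0, 0, 0.5], [0, 0, 0.5], [0, 0, 0.5]], grip=[80, 80, 80, 80, 80])

```text
clock: 36.95
position: [487.4, -269.6, 197.2]
ee_rot: [-0.666, 0.746, 0.001, -0.0]
contact_force: [0.6, -0.6, 0.2]
gripper_width: 79.7
```

```bash
python3 - <<'E'
from plan import *
T=arm.get_image("top");S=arm.get_image("scene")
crop(S,285,120,375,200,7,"t2.png");crop(T,120,110,230,200,7,"t3.png")
plan([(486.7,-303.7,180,-96.8,1),(486.7,-303.7,80,-96.8,3)],rnd=.5)
E
```

```text
4 T [[32.5, -3.5, 16.5], [0.0, 0.0, 33.5], [0.0, 0.0, 33.5], [0.0, 0.0, 33.0]]  D [[0.0, 0.0, 0.0], [0.0, 0.0, 0.0], [0.0, 0.0, 0.0], [0.0, 0.0, 0.0]]
end [ 486.5 -303.4   80.2] psi -96.7
```

View pics/t2.png

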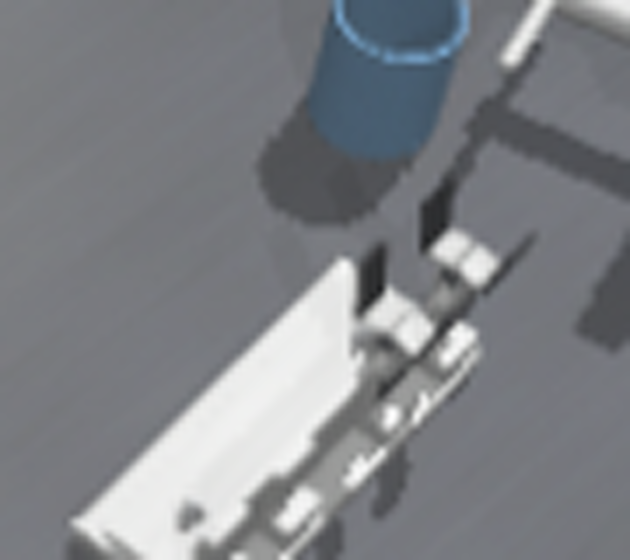

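View pics/t3.png

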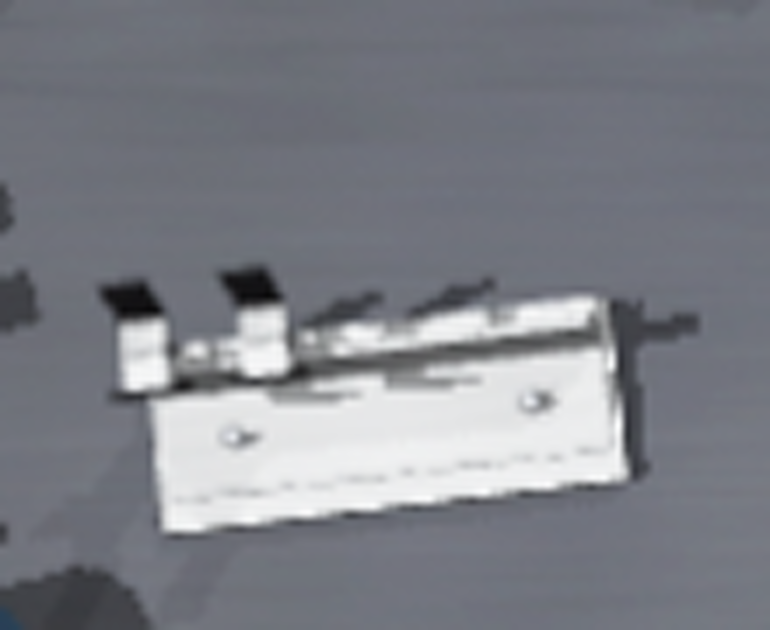

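Two clips upright on tabs 4 and 3. Third clip (C).

Call:
send_rows(translation=[[33, -3, 16], [0, 0, 33], [0, 0, 33], [0, 0, 15], [0, 0, 0]], dr=[[0, 0, 0], [0, 0, 0], [0, 0, 0], [0, 0, 0], [0, 0, 0]], grip=[80, 80, 80, 80, 80])

```text
clock: 37.67
position: [487.2, -301.0, 100.2]
ee_rot: [-0.666, 0.746, 0.001, -0.001]
contact_force: [-0.5, -0.1, -0.0]
gripper_width: 80.1
```

Call:
send_rows(translation=[[2.5, 0, 22], [0, 0, 21], [0, 0, 0], [0, 0, 0], [0, 0, 0]], dr=[[0, 0, 0], [0, 0, 0], [0, 0, 0], [0, 0, 0], [0, 0, 0]], grip=[80, 80, 80, 65, 50])

```text
clock: 38.3
position: [488.2, -304.1, 59.4]
ee_rot: [-0.666, 0.746, -0.001, 0.001]
contact_force: [-0.2, -0.8, -1.1]
gripper_width: 50.5
```

Call:
send_rows(translation=[[0, 0, 0], [0, 0, 0], [0, 0, 0], [0, 0, 0], [0, 0, 0]], dr=[[0, 0, 0], [0, 0, 0], [0, 0, 0], [0, 0, 0], [0, 0, 0]], grip=[30, 30, 30, 30, 30])

```text
clock: 38.92
position: [488.4, -304.9, 61.0]
ee_rot: [-0.667, 0.745, -0.002, 0.0]
contact_force: [-3.6, 0.3, 10.3]
gripper_width: 37.6
```

Call:
send_rows(translation=[[0, 0, -15], [0, 0, -35], [0, 0, -45], [0, 0, -40], [0, 0, -13]], dr=[[0, 0, 0], [0, 0, 0], [0, 0, 0], [0, 0, 0], [0, 0, 0]], grip=[30, 30, 30, 30, 30])

```text
clock: 39.55
position: [488.7, -304.3, 209.7]
ee_rot: [-0.666, 0.746, -0.003, 0.002]
contact_force: [0.3, 0.7, -1.7]
gripper_width: 37.7
```

```bash
python3 - <<'E'
from plan import *
s=arm.read_state();print(s["position"],s["gripper_width"])
S=arm.get_image("scene")
crop(S,155,160,295,280,5,"u1.png")
plan([(555.6,209.4,207,-84.1,10)],step=62,rnd=1); 
E
```

```text
[ 488.7143578  -304.31631646  209.67298049] 37.6990583471326
5 T [[-52.0, -1.0, 0.0], [-52.0, -2.0, 0.0], [-51.0, -3.0, 1.0], [-52.0, -4.0, 0.0], [-51.0, -5.0, 0.0]]  D [[0.0, 0.0, -1.0], [0.0, 0.0, -1.5], [0.0, 0.0, -1.0], [0.0, 0.0, -1.5], [0.0, 0.0, -1.0]]
5 T [[-52.0, -7.0, 0.0], [-51.0, -7.0, 0.0], [-51.0, -9.0, 1.0], [-51.0, -10.0, 0.0], [-51.0, -10.0, 0.0]]  D [[0.0, 0.0, -1.5], [0.0, 0.0, -1.0], [0.0, 0.0, -1.5], [0.0, 0.0, -1.0], [-0.5, 0.0, -1.5]]
end [555.2 209.6 207. ] psi -83.9
```

View pics/u1.png

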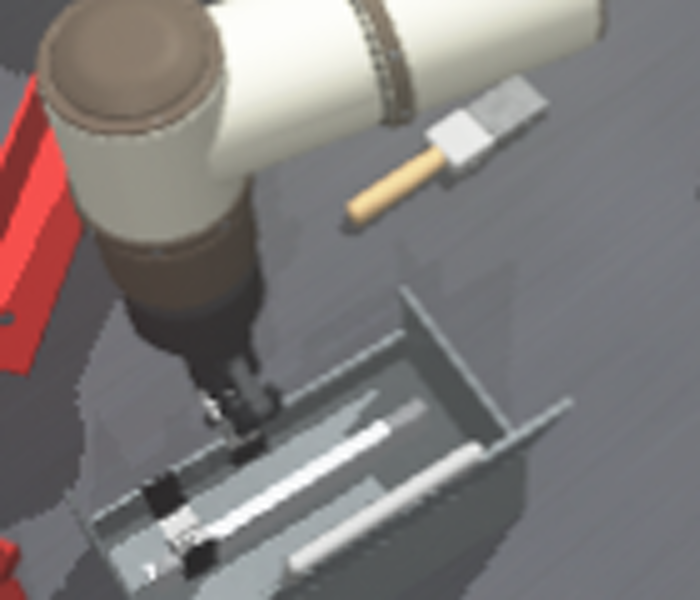

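Call:
send_rows(translation=[[-52, -1, 0], [-52, -2, 0], [-51, -3, 1], [-52, -4, 0], [-51, -5, 0]], dr=[[0, 0, -1], [0, 0, -1.5], [0, 0, -1], [0, 0, -1.5], [0, 0, -1]], grip=[30, 30, 30, 30, 30])

```text
clock: 40.22
position: [519.8, -45.9, 203.4]
ee_rot: [-0.704, 0.71, 0.001, -0.001]
contact_force: [-0.1, -0.5, -1.0]
gripper_width: 37.8
```

Call:
send_rows(translation=[[-52, -7, 0], [-51, -7, 0], [-51, -9, 1], [-51, -10, 0], [-51, -10, 0]], dr=[[0, 0, -1.5], [0, 0, -1], [0, 0, -1.5], [0, 0, -1], [0, 0, -1.5]], grip=[30, 30, 30, 30, 30])

```text
clock: 40.85
position: [553.3, 211.3, 202.1]
ee_rot: [0.744, -0.669, -0.001, 0.002]
contact_force: [0.6, -0.1, -0.6]
gripper_width: 37.5
```

```bash
python3 - <<'E'
from plan import *
s=arm.read_state();print(s["position"],s["gripper_width"])
plan([(555.6,209.4,150,-84.1,3)],rnd=.5); 
E
```

```text
[553.26853786 211.31747136 202.08828955] 37.4673771551678
3 T [[0.5, -1.0, 17.5], [1.0, -0.5, 17.0], [0.5, -1.0, 17.5]]  D [[0.0, 0.0, 0.0], [0.0, 0.0, 0.0], [0.0, 0.0, 0.0]]
end [555.8 209.5 150.1] psi -83.9
```

Call:
send_rows(translation=[[0.5, -1, 17.5], [0.5, -0.5, 17], [0, -1, 17.5], [0, 0, 0], [0, 0, 0]], dr=[[0, 0, 0], [0, 0, 0], [0, 0, 0], [0, 0, 0], [0, 0, 0]], grip=[30, 30, 30, 30, 30])

```text
clock: 41.48
position: [556.8, 209.2, 151.9]
ee_rot: [0.743, -0.669, 0.0, 0.0]
contact_force: [0.2, 0.6, 0.1]
gripper_width: 37.6
```

```bash
python3 - <<'E'
from ov import *
st=arm.read_state();print(st["position"],st["contact_force"],st["gripper_width"])
S=arm.get_image("scene")
C=box(-14,14,-12,12,0,50); p=st["position"]
overlay("scene",S,280,135,360,205,8,"v1.png",[(C,p[0],p[1],.105,p[2]-52.7,(0,255,0))])
E
```

```text
[556.78084349 209.15446903 151.85252177] [0.23428727 0.56394414 0.07630688] 37.628524705465374
```

View pics/v1.png

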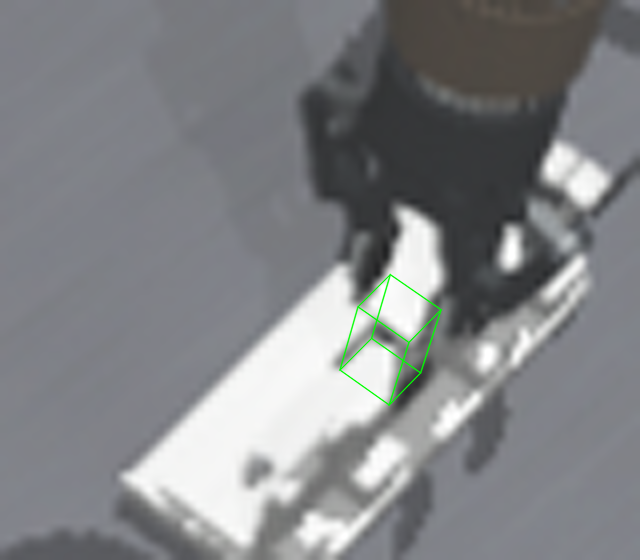

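Call:
send_rows(translation=[[0, 1, 10], [0, 0, 14], [0, 0, 14], [0, 0, 10], [0, 0, 4.5]], dr=[[0, 0, 0], [0, 0, 0], [0, 0, 0], [0, 0, 0], [0, 0, 0]], grip=[30, 30, 30, 30, 30])

```text
clock: 42.15
position: [555.5, 208.9, 98.3]
ee_rot: [0.743, -0.669, -0.0, 0.001]
contact_force: [0.1, -0.5, -1.5]
gripper_width: 37.5
```

Call:
send_rows(translation=[[0, 0, 0], [0, 0, 0], [0, 0, 0], [0, 0, 0], [0, 0, 0]], dr=[[0, 0, 0], [0, 0, 0], [0, 0, 0], [0, 0, 0], [0, 0, 0]], grip=[30, 30, 30, 30, 30])

```text
clock: 42.78
position: [555.8, 209.1, 99.7]
ee_rot: [0.743, -0.669, 0.0, -0.0]
contact_force: [-0.0, 0.7, -0.7]
gripper_width: 37.2
```

Call:
send_rows(translation=[[0, 0, 0], [0, 0, 0], [0, 0, 0], [0, 0, 0], [0, 0, 0]], dr=[[0, 0, 0], [0, 0, 0], [0, 0, 0], [0, 0, 0], [0, 0, 0]], grip=[48, 58, 66, 76, 80])

```text
clock: 43.4
position: [555.7, 209.1, 99.6]
ee_rot: [0.743, -0.669, -0.0, -0.0]
contact_force: [-0.5, 0.3, 0.1]
gripper_width: 80.1
```

Call:
send_rows(translation=[[0, 0, -20], [0, 0, -40], [0, 0, -50], [20, 0, 0], [60, 0, 0]], dr=[[0, 0, 0], [0, 0, 0], [0, 0, 0], [0, 0, 0], [0, 0, 0]], grip=[80, 80, 80, 80, 80])

```text
clock: 44.02
position: [564.2, 130.3, 209.6]
ee_rot: [0.745, -0.667, -0.0, -0.001]
contact_force: [1.1, 0.1, 0.3]
gripper_width: 79.7
```

```bash
python3 - <<'E'
from plan import *
st=arm.read_state();print(st["position"],st["contact_force"],st["gripper_width"])
plan([(510,-120,203,-95,5),(481.5,-352.4,195,-96.8,4)],step=62)
E
```

```text
[564.17034331 130.29576366 209.57588854] [1.14875594 0.09333293 0.31163193] 79.69753787824533
5 T [[49.0, 16.0, 1.0], [49.0, 14.0, 2.0], [50.0, 13.0, 1.0], [50.0, 10.0, 1.0], [50.0, 8.0, 1.0]]  D [[0.0, 0.0, 2.5], [0.0, 0.0, 2.0], [0.0, 0.0, 2.5], [0.0, 0.0, 2.0], [0.0, 0.0, 2.5]]
4 T [[59.0, 2.0, 2.0], [58.0, 1.0, 2.0], [59.0, 1.0, 2.0], [58.0, 0.0, 2.0]]  D [[0.0, 0.0, 0.5], [0.0, 0.0, 0.5], [0.0, 0.0, 0.5], [0.0, 0.0, 0.0]]
end [ 482.  -352.1  195. ] psi -96.7
```

Call:
send_rows(translation=[[49, 16, 1], [49, 14, 2], [50, 13, 1], [50, 10, 1], [50, 8, 1]], dr=[[0, 0, 2.5], [0, 0, 2], [0, 0, 2.5], [0, 0, 2], [0, 0, 2.5]], grip=[80, 80, 80, 80, 80])

```text
clock: 44.65
position: [508.2, -122.1, 202.9]
ee_rot: [-0.672, 0.74, 0.0, -0.0]
contact_force: [0.7, -0.6, -0.4]
gripper_width: 80.5
```

Call:
send_rows(translation=[[59, 2, 2], [58, 1, 2], [59, 1, 2], [58, 0, 2], [0, 0, 0]], dr=[[0, 0, 0.5], [0, 0, 0.5], [0, 0, 0.5], [0, 0, 0], [0, 0, 0]], grip=[80, 80, 80, 80, 80])

```text
clock: 45.28
position: [478.2, -355.8, 193.7]
ee_rot: [-0.661, 0.751, 0.001, -0.001]
contact_force: [-0.0, 0.1, -0.3]
gripper_width: 80.1
```

```bash
python3 - <<'E'
from plan import *
T=arm.get_image("top");S=arm.get_image("scene")
crop(S,285,120,375,200,7,"w2.png");crop(T,120,110,230,200,7,"w3.png")
plan([(481.2,-352.4,100,-96.8,4)],rnd=.5)
E
```

```text
4 T [[0.0, -0.5, 23.5], [-0.5, -0.5, 23.5], [0.0, -0.5, 24.0], [0.0, -0.5, 23.5]]  D [[0.0, 0.0, 0.0], [0.0, 0.0, 0.0], [0.0, 0.0, 0.0], [0.0, 0.0, -0.5]]
end [ 481.  -352.6   99.9] psi -96.6
```

View pics/w2.png

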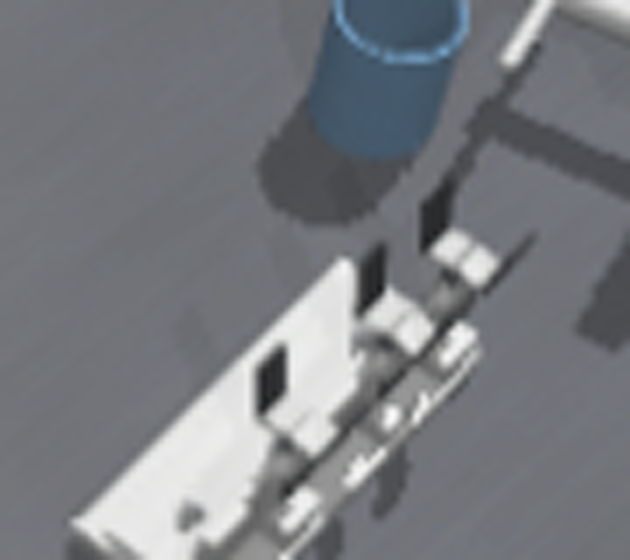

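View pics/w3.png

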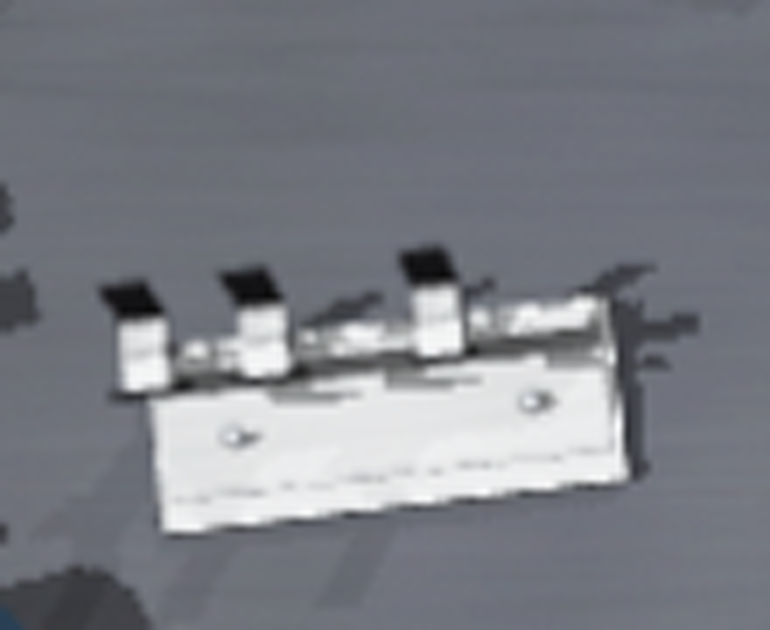

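Call:
send_rows(translation=[[0, -0.5, 23.5], [-0.5, -0.5, 23.5], [0, -0.5, 24], [0, -0.5, 23.5], [0, 0, 0]], dr=[[0, 0, 0], [0, 0, 0], [0, 0, 0], [0, 0, 0], [0, 0, 0]], grip=[80, 80, 80, 80, 80])

```text
clock: 46.0
position: [481.2, -350.2, 99.3]
ee_rot: [-0.664, 0.748, 0.002, -0.001]
contact_force: [0.3, -0.6, -0.4]
gripper_width: 79.9
```

Call:
send_rows(translation=[[2, 0, 21], [0, 0, 21], [0, 0, 0], [0, 0, 0], [0, 0, 0]], dr=[[0, 0, 0], [0, 0, 0], [0, 0, 0], [0, 0, 0], [0, 0, 0]], grip=[80, 80, 80, 65, 50])

```text
clock: 46.62
position: [482.6, -354.3, 60.4]
ee_rot: [-0.663, 0.749, -0.001, 0.0]
contact_force: [-0.1, 0.1, -1.7]
gripper_width: 50.6
```

Call:
send_rows(translation=[[0, 0, 0], [0, 0, 0], [0, 0, 0], [0, 0, 0], [0, 0, 0]], dr=[[0, 0, 0], [0, 0, 0], [0, 0, 0], [0, 0, 0], [0, 0, 0]], grip=[30, 30, 30, 30, 30])

```text
clock: 47.25
position: [482.6, -355.3, 62.3]
ee_rot: [-0.663, 0.748, -0.002, 0.0]
contact_force: [-3.7, 0.4, 11.4]
gripper_width: 37.8
```

Call:
send_rows(translation=[[0, 0, -15], [0, 0, -35], [0, 0, -45], [0, 0, -40], [0, 0, -13]], dr=[[0, 0, 0], [0, 0, 0], [0, 0, 0], [0, 0, 0], [0, 0, 0]], grip=[30, 30, 30, 30, 30])

```text
clock: 47.88
position: [483.2, -354.8, 210.8]
ee_rot: [-0.663, 0.749, -0.003, 0.001]
contact_force: [0.5, -1.4, -1.6]
gripper_width: 37.7
```

```bash
python3 - <<'E'
from plan import *
s=arm.read_state();print(s["position"],s["gripper_width"])
S=arm.get_image("scene")
crop(S,145,160,285,280,5,"x1.png")
plan([(561.6,151.7,207,-84.1,10)],step=62,rnd=1); 
E
```

```text
[ 483.19786391 -354.75805995  210.75033605] 37.65300668222378
5 T [[-51.0, -2.0, 0.0], [-51.0, -3.0, 1.0], [-51.0, -4.0, 0.0], [-51.0, -5.0, 0.0], [-51.0, -7.0, 0.0]]  D [[0.0, 0.0, -1.5], [0.0, 0.0, -1.5], [0.0, 0.0, -1.0], [0.0, 0.0, -1.5], [0.0, 0.0, -1.0]]
5 T [[-51.0, -7.0, 1.0], [-50.0, -9.0, 0.0], [-51.0, -10.0, 0.0], [-50.0, -11.0, 1.0], [-50.0, -12.0, 0.0]]  D [[0.0, 0.0, -1.5], [0.0, 0.0, -1.0], [0.0, 0.0, -1.5], [0.0, 0.0, -1.0], [-0.5, 0.0, -1.5]]
end [562.  152.  206.9] psi -83.9
```

View pics/x1.png

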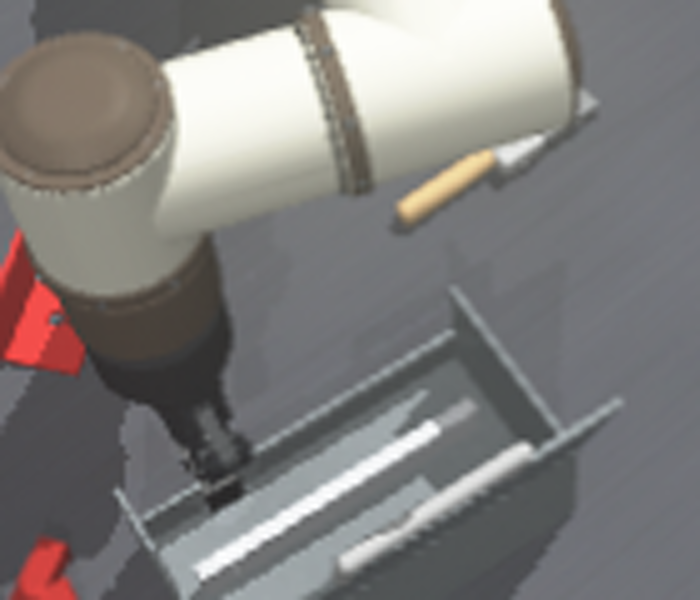

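Call:
send_rows(translation=[[-51, -2, 0], [-51, -3, 1], [-51, -4, 0], [-51, -5, 0], [-51, -7, 0]], dr=[[0, 0, -1.5], [0, 0, -1.5], [0, 0, -1], [0, 0, -1.5], [0, 0, -1]], grip=[30, 30, 30, 30, 30])

```text
clock: 48.55
position: [520.5, -99.5, 204.4]
ee_rot: [-0.704, 0.71, 0.001, -0.001]
contact_force: [0.5, -0.1, -1.7]
gripper_width: 37.6
```

Call:
send_rows(translation=[[-51, -7, 1], [-50, -9, 0], [-51, -10, 0], [-50, -11, 1], [-45, -12, 0]], dr=[[0, 0, -1.5], [0, 0, -1], [0, 0, -1.5], [0, 0, -1], [0, 0, -1.5]], grip=[30, 30, 30, 30, 30])

```text
clock: 49.18
position: [560.4, 149.1, 202.1]
ee_rot: [0.744, -0.668, -0.001, 0.002]
contact_force: [1.3, -0.5, -1.2]
gripper_width: 37.6
```

```bash
python3 - <<'E'
from plan import *
s=arm.read_state();print(s["position"],s["gripper_width"])
plan([(561.6,149.7,152,-84.1,3)],rnd=.5); 
E
```

```text
[560.37649635 149.08508184 202.07033183] 37.5529042023362
3 T [[0.0, -0.5, 16.5], [-0.5, -0.5, 17.0], [0.0, -0.5, 16.5]]  D [[0.0, 0.0, 0.0], [0.0, 0.0, 0.0], [0.0, 0.0, 0.0]]
end [561.6 149.7 152.1] psi -83.9
```

Call:
send_rows(translation=[[0, -0.5, 16.5], [0, -0.5, 17], [0, 0, 16.5], [0, 0, 0], [0, 0, 0]], dr=[[0, 0, 0], [0, 0, 0], [0, 0, 0], [0, 0, 0], [0, 0, 0]], grip=[30, 30, 30, 30, 30])

```text
clock: 49.8
position: [562.6, 147.2, 154.2]
ee_rot: [0.743, -0.669, 0.0, -0.0]
contact_force: [0.3, -0.8, -0.5]
gripper_width: 37.2
```

```bash
python3 - <<'E'
from ov import *
st=arm.read_state();print(st["position"],st["contact_force"],st["gripper_width"])
S=arm.get_image("scene")
C=box(-14,14,-12,12,0,50); p=st["position"]
overlay("scene",S,270,140,350,215,8,"y1.png",[(C,p[0]-.2,p[1]+2,.105,p[2]-53.5,(0,255,0))])
E
```

```text
[562.6366405  147.21439782 154.22826196] [ 0.33490655 -0.79576142 -0.45301341] 37.15572960157685
```

View pics/y1.png

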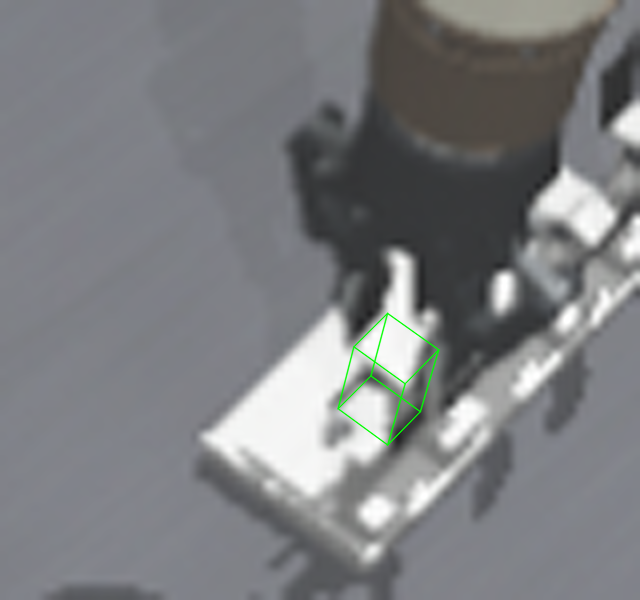

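Call:
send_rows(translation=[[-2.5, 0.5, 10], [0, 0, 14], [0, 0, 14], [0, 0, 11], [0, 0, 5]], dr=[[0, 0, 0], [0, 0, 0], [0, 0, 0], [0, 0, 0], [0, 0, 0]], grip=[30, 30, 30, 30, 30])

```text
clock: 50.48
position: [561.2, 149.8, 98.7]
ee_rot: [0.743, -0.669, -0.0, 0.001]
contact_force: [-0.1, -0.1, -0.9]
gripper_width: 37.3
```

Call:
send_rows(translation=[[0, 0, 0], [0, 0, 0], [0, 0, 0], [0, 0, 0], [0, 0, 0]], dr=[[0, 0, 0], [0, 0, 0], [0, 0, 0], [0, 0, 0], [0, 0, 0]], grip=[30, 30, 30, 30, 30])

```text
clock: 51.1
position: [561.6, 150.1, 100.2]
ee_rot: [0.743, -0.669, 0.0, -0.0]
contact_force: [0.3, 0.1, -1.2]
gripper_width: 37.4
```

Call:
send_rows(translation=[[0, 0, 0], [0, 0, 0], [0, 0, 0], [0, 0, 0], [0, 0, 0]], dr=[[0, 0, 0], [0, 0, 0], [0, 0, 0], [0, 0, 0], [0, 0, 0]], grip=[48, 58, 66, 76, 80])

```text
clock: 51.72
position: [561.5, 150.0, 100.1]
ee_rot: [0.743, -0.669, -0.0, 0.0]
contact_force: [0.5, 0.2, 0.5]
gripper_width: 79.7
```

Call:
send_rows(translation=[[0, 0, -20], [0, 0, -40], [0, 0, -50], [20, 0, 0], [60, 0, -20]], dr=[[0, 0, 0], [0, 0, 0], [0, 0, 0], [0, 0, 0], [0, 0, 0]], grip=[80, 80, 80, 80, 80])

```text
clock: 52.35
position: [568.9, 71.6, 228.5]
ee_rot: [0.745, -0.667, -0.001, 0.001]
contact_force: [1.0, -0.2, -0.2]
gripper_width: 79.8
```

Call:
send_rows(translation=[[55, 0, -30], [55, 0, -30], [0, 0, -30], [0, 0, 0], [0, 0, 0]], dr=[[0, 0, 3], [0, 0, 3], [0, 0, 3], [0, 0, 3], [0, 0, 1]], grip=[60, 40, 34, 34, 34])

```text
clock: 52.98
position: [578.1, -38.6, 318.9]
ee_rot: [-0.662, 0.749, 0.001, -0.0]
contact_force: [-0.8, 0.8, -1.4]
gripper_width: 34.0
```

```bash
python3 - <<'E'
from plan import *
s=arm.read_state();print(s["position"],s["gripper_width"])
T=arm.get_image("top");S=arm.get_image("scene")
crop(S,265,120,375,220,7,"z2.png");crop(T,120,110,230,200,7,"z3.png");crop(T,240,90,380,220,5,"z4.png")
for n in ("top","scene"):
  for k in("clip1","lid_bar"): print(n,k,[([round(v) for v in d["xyz"]],round(d["confidence"],2)) for d in arm.place_of(k,n)])
E
```

```text
[578.11774207 -38.63878711 318.91296411] 34.049399159048704
top clip1 [([538, 362, 49], 0.62), ([548, 300, 50], 0.51)]
top lid_bar [([636, -293, 300], 0.91)]
scene clip1 [([544, 298, 50], 0.71), ([556, 210, 49], 0.67), ([563, 155, 45], 0.64), ([543, 357, 51], 0.51)]
scene lid_bar [([638, -293, 298], 0.57)]
```

View pics/z2.png

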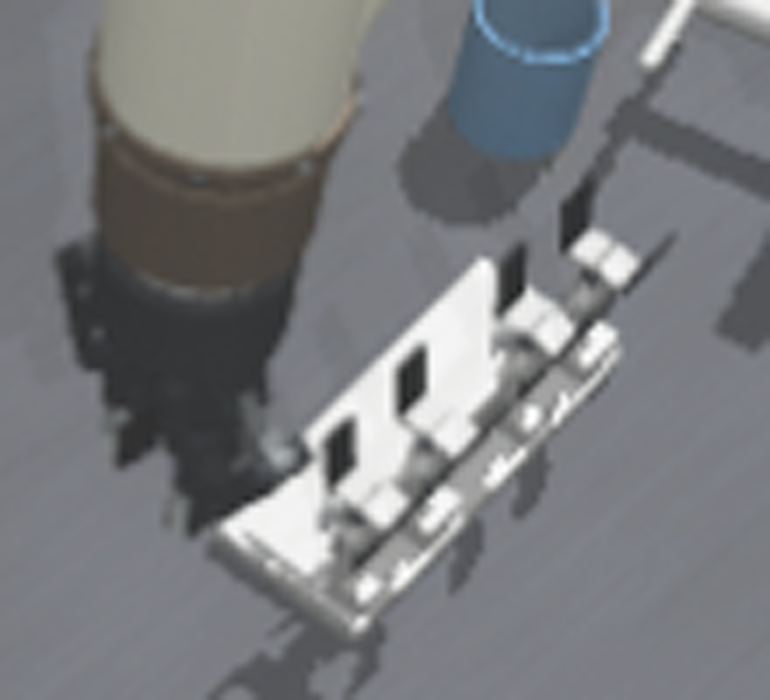

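View pics/z3.png

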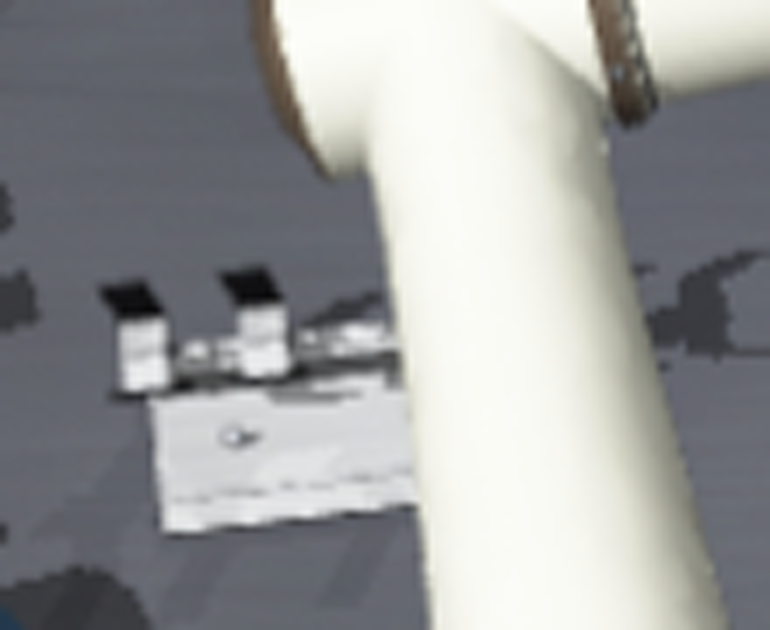

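View pics/z4.png

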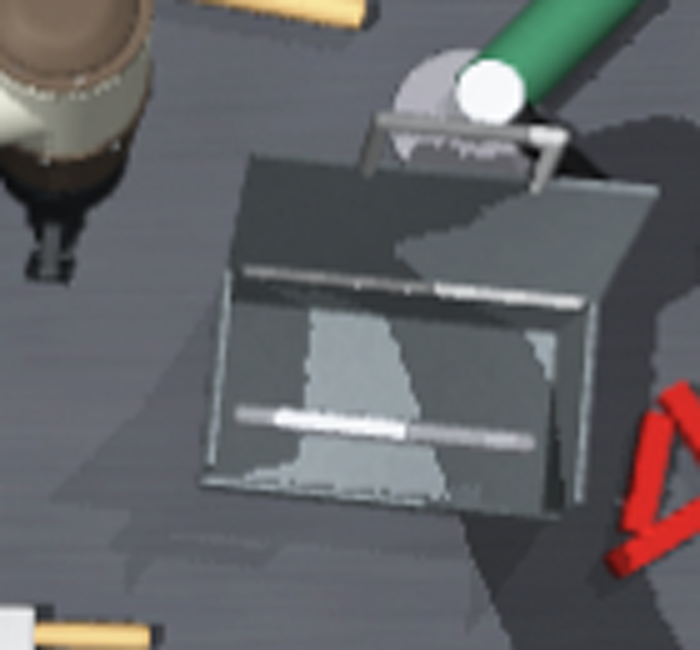

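```bash
python3 - <<'E'
from plan import *
plan([(636,-293,365,-96.8,5),(636,-293,281,-96.8,3)],rnd=.5)
E
```

```text
5 T [[49.0, -17.5, -9.0], [49.5, -17.5, -9.5], [49.0, -17.5, -9.0], [49.5, -17.5, -9.0], [49.0, -18.0, -9.5]]  D [[0.0, 0.0, 0.0], [0.0, 0.0, 0.0], [0.0, 0.0, 0.0], [0.0, 0.0, 0.0], [0.0, 0.0, 0.0]]
3 T [[0.0, 0.0, 28.0], [0.0, 0.0, 28.0], [0.0, 0.0, 28.0]]  D [[0.0, 0.0, 0.0], [0.0, 0.0, 0.0], [0.0, 0.0, 0.0]]
end [ 636.2 -292.8  281.1] psi -96.9
```

Call:
send_rows(translation=[[49, -17.5, -20], [49.5, -17.5, -20], [49, -17.5, -6], [49.5, -17.5, 0], [49, -18, 0]], dr=[[0, 0, 0], [0, 0, 0], [0, 0, 0], [0, 0, 0], [0, 0, 0]], grip=[40, 40, 40, 40, 40])

```text
clock: 53.9
position: [636.5, -294.4, 365.5]
ee_rot: [-0.663, 0.748, -0.0, 0.0]
contact_force: [0.7, 0.9, 0.1]
gripper_width: 40.1
```

Call:
send_rows(translation=[[0, 0, 22], [0, 0, 0], [0, 0, 0], [0, 0, 0], [0, 0, 0]], dr=[[0, 0, 0], [0, 0, 0], [0, 0, 0], [0, 0, 0], [0, 0, 0]], grip=[40, 40, 40, 40, 40])

```text
clock: 54.52
position: [636.4, -292.4, 344.8]
ee_rot: [-0.663, 0.748, -0.001, 0.0]
contact_force: [-0.0, -0.1, -0.4]
gripper_width: 39.8
```

```bash
python3 - <<'E'
from ov import *
st=arm.read_state();print(st["position"],st["contact_force"],st["gripper_width"])
S=arm.get_image("scene");T=arm.get_image("top")
bar=[((0,-55,0),(0,55,0))]
p=st["position"]
it=[(bar,636,-293,-.119,298,(0,0,255)),(circ(0,0,0,4),p[0],p[1],0,p[2],(0,255,0))]
overlay("scene",S,130,190,290,330,5,"A1.png",it);overlay("top",T,240,60,380,180,5.5,"A2.png",it)
E
```

```text
[ 636.392438   -292.44045941  344.7829737 ] [-0.03230214 -0.05781208 -0.42795262] 39.81137088632997
```

View pics/A1.png

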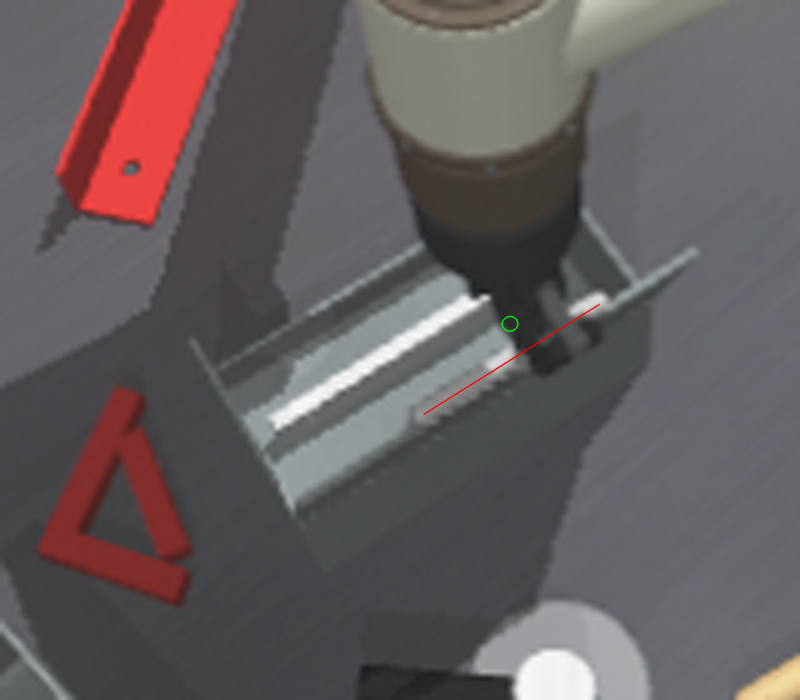

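View pics/A2.png

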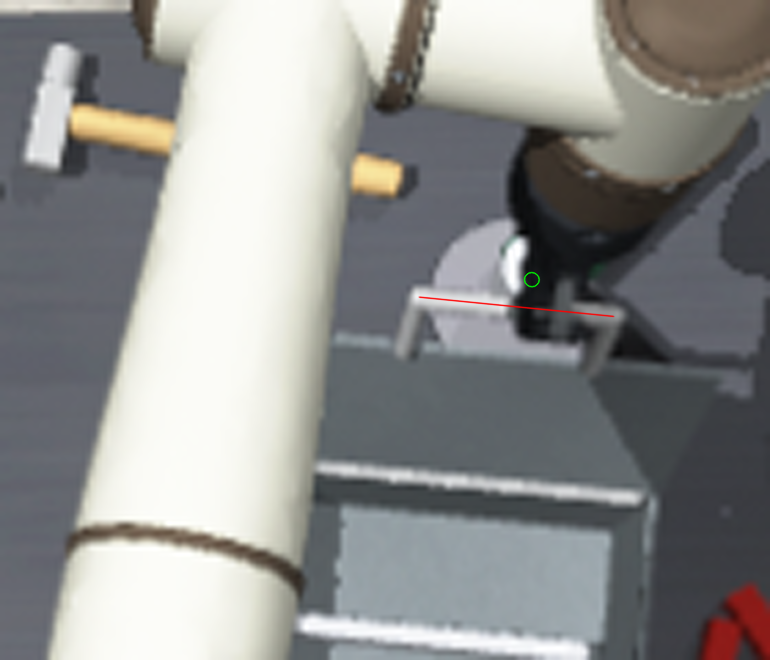

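Call:
send_rows(translation=[[0, 0, 20], [0, 0, 20], [0, 0, 15], [0, 0, 8], [0, 0, 0]], dr=[[0, 0, 0], [0, 0, 0], [0, 0, 0], [0, 0, 0], [0, 0, 0]], grip=[40, 40, 40, 40, 40])

```text
clock: 55.25
position: [636.1, -293.0, 280.3]
ee_rot: [-0.663, 0.749, 0.0, -0.0]
contact_force: [-0.4, -0.7, 0.8]
gripper_width: 39.9
```

Call:
send_rows(translation=[[0, 0, 0], [0, 0, 0], [0, 0, 0], [0, 0, 0], [0, 0, 0]], dr=[[0, 0, 0], [0, 0, 0], [0, 0, 0], [0, 0, 0], [0, 0, 0]], grip=[25, 8, 8, 8, 8])

```text
clock: 55.88
position: [634.5, -292.9, 281.8]
ee_rot: [-0.663, 0.749, 0.001, -0.001]
contact_force: [-5.5, 1.5, 2.8]
gripper_width: 10.3
```

```bash
python3 - <<'E'
import numpy as np
th=np.r_[np.linspace(1.85,.25,26),[.2,.15,.1,.05,0]]
d=np.c_[-195*np.diff(1-np.cos(th)),-195*np.diff(np.sin(th))]
for i in range(0,len(d),5): print(th[i+5].round(2),"pos",(579.4-193.6*np.cos(th[i+5])).round(1),(91.5+195*np.sin(th[i+5])).round(1),[[0,float(a.round(1)),float(b.round(1))] for a,b in d[i:i+5]])
E
```

```text
1.53 pos 571.5 286.3 [[0, 12.1, -3.1], [0, 12.3, -2.3], [0, 12.4, -1.5], [0, 12.5, -0.7], [0, 12.5, 0.1]]
1.21 pos 511.1 273.9 [[0, 12.4, 0.9], [0, 12.4, 1.7], [0, 12.2, 2.5], [0, 12.0, 3.3], [0, 11.8, 4.0]]
0.89 pos 457.5 243.0 [[0, 11.5, 4.8], [0, 11.2, 5.5], [0, 10.8, 6.2], [0, 10.4, 6.9], [0, 9.9, 7.5]]
0.57 pos 416.4 196.7 [[0, 9.4, 8.2], [0, 8.9, 8.7], [0, 8.3, 9.3], [0, 7.7, 9.8], [0, 7.1, 10.3]]
0.25 pos 391.8 139.7 [[0, 6.4, 10.7], [0, 5.7, 11.1], [0, 5.0, 11.4], [0, 4.2, 11.7], [0, 3.5, 12.0]]
0.0 pos 385.8 91.5 [[0, 2.2, 9.5], [0, 1.7, 9.6], [0, 1.2, 9.7], [0, 0.7, 9.7], [0, 0.2, 9.7]]
```

Call:
send_rows(translation=[[0, 11, -3], [0, 12.3, -2.5], [0, 12.4, -1.7], [0, 12.5, -0.7], [0, 12.5, 0]], dr=[[0, 0, 0], [0, 0, 0], [0, 0, 0], [0, 0, 0], [0, 0, 0]], grip=[8, 8, 8, 8, 8])

```text
clock: 56.5
position: [575.8, -286.2, 290.7]
ee_rot: [-0.663, 0.749, -0.002, 0.001]
contact_force: [2.7, -2.6, 4.7]
gripper_width: 9.9
```

Call:
send_rows(translation=[[0, 12.4, 0.9], [0, 12.4, 1.7], [0, 12.2, 2.5], [0, 12, 3.3], [0, 11.8, 4]], dr=[[0, 0, 0], [0, 0, 0], [0, 0, 0], [0, 0, 0], [0, 0, 0]], grip=[8, 8, 8, 8, 8])

```text
clock: 57.12
position: [513.9, -279.1, 277.0]
ee_rot: [-0.663, 0.749, -0.0, -0.001]
contact_force: [-0.3, -5.3, 5.9]
gripper_width: 9.7
```

Call:
send_rows(translation=[[0, 11.5, 4.8], [0, 11.2, 5.5], [0, 10.8, 6.2], [0, 10.4, 6.9], [0, 9.9, 7.5]], dr=[[0, 0, 0], [0, 0, 0], [0, 0, 0], [0, 0, 0], [0, 0, 0]], grip=[8, 8, 8, 8, 8])

```text
clock: 57.75
position: [460.1, -272.8, 245.2]
ee_rot: [-0.663, 0.749, 0.0, -0.001]
contact_force: [-0.1, -6.2, 4.6]
gripper_width: 9.7
```

Call:
send_rows(translation=[[0, 9.4, 8.2], [0, 8.9, 8.7], [0, 8.3, 9.3], [0, 7.7, 9.8], [0, 7.1, 10.3]], dr=[[0, 0, 0], [0, 0, 0], [0, 0, 0], [0, 0, 0], [0, 0, 0]], grip=[8, 8, 8, 8, 8])

```text
clock: 58.38
position: [419.1, -268.1, 198.5]
ee_rot: [-0.663, 0.749, 0.0, -0.002]
contact_force: [1.8, -10.9, -1.7]
gripper_width: 9.7
```

Call:
send_rows(translation=[[0, 6.4, 10.7], [0, 5.7, 11.1], [0, 5, 11.4], [0, 4.2, 11.7], [0, 3.5, 12]], dr=[[0, 0, 0], [0, 0, 0], [0, 0, 0], [0, 0, 0], [0, 0, 0]], grip=[8, 8, 8, 8, 8])

```text
clock: 59.0
position: [393.8, -265.1, 141.4]
ee_rot: [-0.663, 0.749, 0.001, -0.002]
contact_force: [-3.2, -11.6, 1.9]
gripper_width: 9.8
```

Call:
send_rows(translation=[[1, 2.2, 9.5], [1, 1.7, 9.6], [0, 1.2, 9.7], [0, 0.7, 9.5], [0, 0.2, 8]], dr=[[0, 0, 0], [0, 0, 0], [0, 0, 0], [0, 0, 0], [0, 0, 0]], grip=[8, 8, 8, 8, 8])

```text
clock: 59.62
position: [386.6, -264.4, 94.1]
ee_rot: [-0.663, 0.749, 0.003, -0.002]
contact_force: [-5.7, -5.3, 2.0]
gripper_width: 9.8
```

Call:
send_rows(translation=[[0, 0, 0.5], [0, 0, 0.5], [0, 0, 0], [0, 0, 0], [0, 0, 0]], dr=[[0, 0, 0], [0, 0, 0], [0, 0, 0], [0, 0, 0], [0, 0, 0]], grip=[8, 8, 8, 8, 8])

```text
clock: 60.25
position: [386.6, -264.4, 93.4]
ee_rot: [-0.663, 0.749, 0.003, -0.002]
contact_force: [-5.2, -5.1, 0.9]
gripper_width: 9.4
```

Call:
send_rows(translation=[[0, 0, 1], [0, 0, 1], [0, 0, 0], [0, 0, 0], [0, 0, 0]], dr=[[0, 0, 0], [0, 0, 0], [0, 0, 0], [0, 0, 0], [0, 0, 0]], grip=[8, 8, 8, 8, 8])

```text
clock: 60.88
position: [386.6, -264.4, 91.4]
ee_rot: [-0.663, 0.749, 0.003, -0.002]
contact_force: [-5.5, -5.1, 2.4]
gripper_width: 9.7
```

Call:
send_rows(translation=[[0, 0, 0], [0, 0, 0], [0, 0, 0], [0, 0, 0], [0, 0, -15]], dr=[[0, 0, 0], [0, 0, 0], [0, 0, 0], [0, 0, 0], [0, 0, 0]], grip=[20, 40, 40, 40, 40])

```text
clock: 61.5
position: [389.4, -264.6, 107.0]
ee_rot: [-0.663, 0.749, 0.001, -0.001]
contact_force: [0.6, 1.2, 0.7]
gripper_width: 39.9
```

Call:
send_rows(translation=[[0, 0, -40], [0, 0, -50], [-30, 0, -50], [-60, 10, 0], [-60, 10, 0]], dr=[[0, 0, 0], [0, 0, 0], [0, 0, 0], [0, 0, 0], [0, 0, 0]], grip=[40, 40, 40, 40, 40])

```text
clock: 62.12
position: [388.5, -112.2, 248.4]
ee_rot: [-0.662, 0.749, -0.0, 0.001]
contact_force: [1.8, 1.0, -0.8]
gripper_width: 40.0
```

```bash
python3 - <<'E'
from ov import *
st=arm.read_state();print(st["position"],st["contact_force"],st["clock"])
S=arm.get_image("scene");T=arm.get_image("top")
cv2.imwrite("pics/B_t.png",T[:,:,::-1]);cv2.imwrite("pics/B_s.png",S[:,:,::-1])
crop(T,125,125,225,195,8,"B1.png");crop(S,270,120,370,220,6,"B2.png")
for n in ("top","scene"):
  for k in("clip1","lid_bar","angle","seat","mug","square"): print(n,k,[([round(v) for v in d["xyz"]],round(d["confidence"],2)) for d in arm.place_of(k,n)])
E
```

```text
[ 388.50418999 -112.24913191  248.41274225] [ 1.81221247  0.99646322 -0.81006786] 62.125
top clip1 [([563, 152, 48], 0.57), ([541, 359, 48], 0.56), ([550, 300, 54], 0.5), ([556, 210, 50], 0.45)]
top lid_bar [([389, -263, 115], 0.76), ([548, 297, 73], 0.52)]
top angle [([189, -286, -3], 0.98), ([516, 252, 12], 0.57)]
top seat [([517, 252, 16], 0.88), ([508, -277, 2], 0.67)]
top mug [([388, 479, 1], 0.84), ([558, 207, 73], 0.42)]
top square [([438, -544, 1], 0.95)]
scene clip1 [([558, 208, 47], 0.57), ([564, 154, 44], 0.5), ([545, 300, 51], 0.5), ([537, 357, 49], 0.5)]
scene lid_bar [([387, -267, 112], 0.88), ([557, 210, 48], 0.39)]
scene angle [([520, 251, 19], 0.92), ([186, -285, 2], 0.86)]
scene seat [([522, 250, 17], 0.21), ([387, -266, 114], 0.17)]
scene mug [([391, 482, 0], 0.87)]
scene square [([432, -549, -1], 0.96)]
```

View pics/B_t.png

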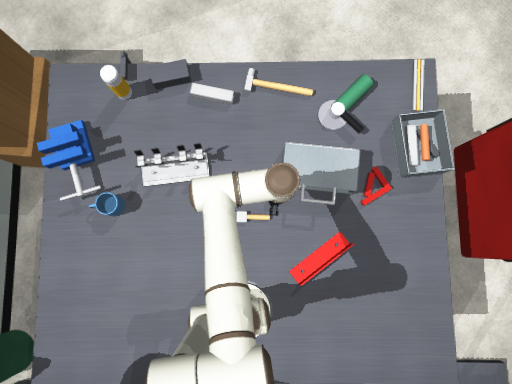

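View pics/B_s.png

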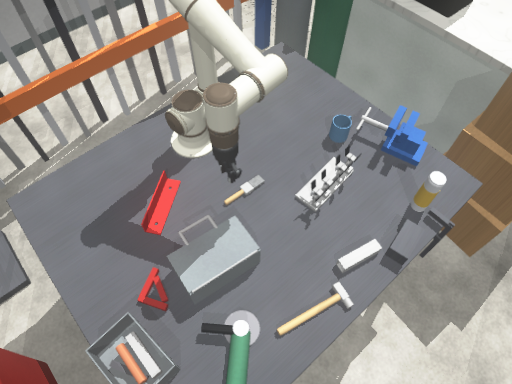

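View pics/B1.png

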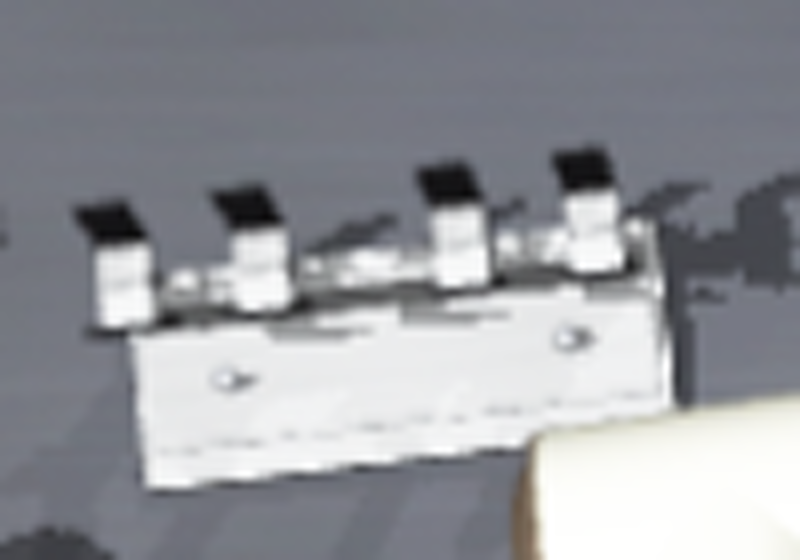

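View pics/B2.png

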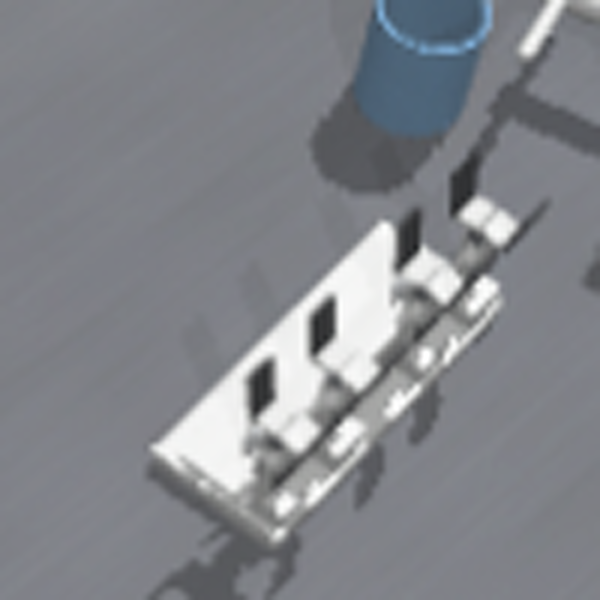

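```bash
python3 -c "
from bench import arm
print(arm.job_done()); print(arm.read_state()['clock'])"
```

```text
the job is handed in; nothing more can be done
None
the job is handed in; nothing more can be done
```

The jig is set up and the job is handed in, at about 62 s on the robot's clock out of the 210 s allowed.

- **Lid opening:** I swung the chest lid back onto its stop. The handle bar measured about (638, -293, 298) mm, which matches the full 1.85 rad.
- **Bracket:** The grey bracket went over both pins until it stopped at the expected seating height. The pins showed in both holes, and the flange stands beside the tabs.
- **Clips:** There were four clips, and one now sits on each tab, upright and around flange and tab together. The networks put their origins at 44 to 54 mm height (I aimed for about 46 mm), at the four tab positions. The rail is empty.
- **Lid closing:** I lowered the lid under control. Its bar reads 112 to 115 mm high, against 113 mm before I opened it.
- **Bench:** The mug, the square and the red look-alike read within about 4 mm of where they started.

No check failed. The readings disagreed in two small ways: the two cameras' bracket positions differ by about 4 mm, within their stated accuracy, and a few low-confidence network reports named the wrong thing. I squeezed the fourth clip about 2.5 mm off its centre and allowed for that when placing it. I noticed neither a knock to the bracket nor a slackening of the grip.

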